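# Screw the hose elbow into the clamped port

## Task

Take the blue hose elbow out of the grey rack and screw it clockwise into the steel port held in the blue bench clamp: feel for the start of its thread with light pressure, turn until the seal begins to resist, and go on until the barb points the same way as the red pointer, then stop there and let go. Never force or jam it (a firm push or pull of some 10 N is plenty), and leave the white plug and everything else on the bench where they are.

Things in the scene. Friction and masses are not known exactly. Their poses are not given: they have to be found in the camera images.
- elbow: Blue plastic hose elbow, 0.13 kg, hanging upright by its collar in one of the rack's two holes. Origin: centre of its lower end; z up its axis, x along its barb. From the bottom: round nose and neck 25.6 mm across, 31 mm long, with two lugs; collar 48 mm across at heights 31 to 35 mm; flat-sided body, 30 mm (x) by 26 mm (y), heights 35 to 80 mm; barb 21 mm across, axis at height 62 mm.
- elbow_grip (a point): Where to grip the elbow: on its axis, 57 mm above its origin, from above, across the 26 mm flats (along the elbow's y).
- lug (a point): Outer face of the thread lug under the barb: 18 mm from the elbow's axis, 14 mm up. Its twin is opposite (-x). Each is 8.5 mm wide, at heights 10 to 18 mm.
- barb_tip (a point): End of the elbow's barb: 62 mm along x and 62 mm up from the elbow's origin.
- port: Steel female port, 54 mm across, mouth up, 90 mm above the bench, fixed in a blue bench clamp (base 110 x 130 mm, jaws up to 62 mm high, screw handle reaching 81 mm to +y). Origin: port axis at bench level; x along the red pointer, z up.
- port_mouth (a point): Centre of the port's mouth, 90 mm above its origin. Flush with it are two ledges (inner diameter 29 mm) with two opposite gaps for the lugs, each about 1.4 mm wider than the lug on either side. Off the gaps the lugs ride on the ledges and the elbow's origin stays 80 mm above the bench.
- thread_entry (a point): Nominal middle of one gap, at the mouth, 17 mm from the axis, 1.05 rad counter-clockwise (from above) of the pointer; the other is opposite. The thread is cut up to 0.45 rad off this either way, which this point does not show: feel for it. Enter with the barb on this side. In the gaps the elbow sinks 14 mm.
- seal_rest (a point): Top of the unloaded rubber seal, 66 mm above the bench, on the port's axis; the sunk elbow's nose must rest on it to clear the ledges. Turned clockwise from there, the ledges draw the elbow down 4 mm per rad; after some 0.25 rad this presses the sprung seal (3 N per mm) and turning gets heavier. At the pointer the elbow's origin is 61 to 65.5 mm up. Dead stop 1.85 rad from the entry. It stays by friction.
- pointer_tip (a point): Tip of the red pointer arm, about 90 mm from the port's axis along the port's x, 84 mm above the bench.
- rack: Grey fixed rack block, 90 mm (x) by 190 mm (y), 42 mm high, origin under its centre, with two holes 39 mm across at 47.5 mm to +y and -y; the fittings hang in them by their collars, lower ends 11 mm above the bench, and swap holes from time to time.
- plug: White straight plug in the other hole of the rack, same foot, collar and block as the elbow but no barb; 88 mm tall. Not to be used. Origin: centre of its lower end.
- clear_bottle: Glass bottle with blue cap, 72 mm across, 160 mm tall; bystander. Origin under its centre.
- amber_bottle: Amber bottle with black cap, 60 mm across, 130 mm tall; bystander. Origin under its centre.
- wash_bottle: White wash bottle with red cap and bent spout, 66 mm across, 193 mm tall; bystander. Origin under its centre.
- beaker: Glass beaker, 72 mm across, 90 mm tall; bystander. Origin under its centre.
- tub: Clear open tub, 140 x 110 x 50 mm; bystander. Origin under its centre.
- spanner: Steel spanner lying flat; bystander.
- tip_box: Orange box, 120 x 85 x 55 mm; bystander. Origin under its centre.
Things that resemble listed ones, but are neither listed nor needed, are in the scene too. Of the things shaped like the elbow, the blue one is meant.

How it is judged:
By the outcome, as a careful person would: the job done as asked, in the order asked, and still so for the second after the job is handed in, with the robot touching nothing.
It also fails if it takes over 72 s, if anything falls off the work surface, if the arm or the gripper's body presses on something with over 40 N, if the wrist force passes 120 N, or if a joint passes its speed limit or range.

## Robot

A 7-joint arm with a two-finger parallel gripper is mounted at the origin on the work surface. World frame = base frame: x ahead of the robot, y to its left, z up, the work surface at z = 0. Lengths are in m, angles in rad, forces in N, time in s.
With the tool pointing down it reaches from about 0.4 to 0.875 m from the base axis. Payload 6.5 kg.
Tool frame: the origin (TCP) lies midway between the tips of the shut fingers; the grasp point (between the pads) lies 19 mm behind it; z points along the fingers, y is the direction in which the jaws open and shut (so a half turn about z gives the same grasp; the last joint's range is limited). The gripper opens to 85 mm and grips with 20 to 120 N. Pads are 22 mm wide; open, the fingers measure 114 mm over their backs; the gripper's body (76 mm by 85 mm) begins 54 mm behind the grasp point. The pads swing forward as they close: fully open they stand 13 mm farther back than shut.
Start: joints at [-1.406, 0.536, -0.004, 1.538, 0.003, 1.067, -0.071], TCP at [0.149, 0.633, 0.205] pointing down, gripper open.
Joint ranges: [-2.7, 2.7], [-0.37, 2.16], [-1.27, 1.26], [0.24, 2.4], [-1.31, 4.45], [0.19, 1.91], [-2.76, 2.76]. Speed limits (rad/s): [2.39, 2.39, 3.14, 3.14, 3.14, 3.14, 3.14].

## Interface

Orientations are given as a unit quaternion [w, x, y, z].
In Python, from cell import read_state, read_camera, calibration, job_done gives the robot as it stands.
- The arm moves only by the tool carry_out, never from a script. Its arguments are lists of equal length, an entry for each row: "xyz": the shift along the tool's x, y, z in m, a list of three; "delta_rot": the turn, a rotation vector about the tool's x, y, z in degrees, a list of three; "grip": the finger opening in m, from 0 to 0.0854. A call has 1 to 5 rows; each row shifts and turns the commanded pose from where the row before left it, along the tool's axes as they then stand; what a row does not reach is not made up. A row lasts 1/12 s, in which the tool goes at most 41.7 mm and 7.16 degrees, less where a joint would pass 70% of its speed; a pose out of reach is approached as far as the arm can. A call is refused whole if a number of a shift passes 0.0417 or a number of a turn 7.16, either way. A call with a gripper value outside its range is refused whole. The fingers move at their own pace and stop on an object; "force" is the grip in N (left out, the last holds). Time passes only in rows, so rows that do not move let the fingers close. It gives the time, the measured TCP pose, the force and the opening at its end, in the units of the state.
- read_state(): the state, without advancing time (a new reading comes with each control period).
- read_camera(name): name is "scene" or "side" or "wrist"; returns the picture (400x640x3 uint8, red, green, blue); there is no depth.
- calibration(name): a dict with "intrinsics" (3x3 intrinsics, pixels), "T" (4x4, takes a point from camera to world coordinates). Camera axes: x right, y down, z forward; pixel columns grow to the right and rows downward; lengths in m; the calibration is good to about 2 mm. A picture is of the moment at which its call begins: read the wrist's pose just before it. calibration takes no time and is no camera call; for the wrist camera it gives the pose at the moment of the call.
- job_done(): hands the job in, once; it reports no verdict.
The state is a dict: "t": time; "joints": joint angles; "dq": joint speeds; "joint_torque": joint torques, N m; "position": TCP position; "orientation": TCP orientation; "wrist_force": force on the tool from outside, world axes, zero at the start; "moment": the same for the moment, N m; "gripper_width": finger opening in m.
Only numpy, scipy, OpenCV 4.12 (cv2) and the standard library are available. Lean on these libraries where they do the work, as an engineer would, in place of code of your own. Each camera call takes 0.05 s, during which the arm holds its last target.

## Working session

There is one attempt and no reset: what is moved stays moved. The work goes in short steps, Python scripts to look and compute and a tool call to move; the robot and the scene stay as the last step left them, time stands still between calls to the robot, and variables do not carry over. Pictures are saved under pics/ and viewed, and the job is handed in when it is done.

Besides the shell and the picture viewer there is one more tool, called after "Emit:" by a JSON object that holds its "api" and its "payload", one argument or row to a line. carry_out: Moves the arm, as the interface text tells. Its arguments: {"type":"object","properties":{"xyz":{"type":"array"},"delta_rot":{"type":"array"},"grip":{"type":"array"},"force":{"type":"number"}},"required":["xyz","delta_rot","grip"]}

```bash
ls; mkdir -p pics
python3 - <<'E'
from cell import *
import cv2
print(read_state())
for n in ("scene","side","wrist"):
    c=calibration(n); print(n,c)
    cv2.imwrite(f"pics/{n}0.png",read_camera(n)[:,:,::-1])
E
```

```text
pics
{'t': 0.0, 'joints': array([-1.40616129,  0.53717772, -0.00444251,  1.53888137,  0.00260203,
        1.06728156, -0.07120038]), 'dq': array([-0.0006278 ,  0.00111838, -0.00069089, -0.00040616, -0.00028773,
        0.00097869, -0.00079871]), 'joint_torque': array([ 2.88654956e-04, -5.83437002e+01,  1.04858078e+00, -2.59097582e+01,
        1.22314956e-02,  9.76801675e-03, -1.15019904e-05]), 'position': array([0.14857796, 0.63209331, 0.20390238]), 'orientation': array([-3.66649443e-05,  1.15123697e-01,  9.93350782e-01, -8.70346000e-04]), 'wrist_force': array([-0.25302178, -0.48722106, -0.10903036]), 'moment': array([-0.01389405, -0.06049056,  0.01895307]), 'gripper_width': 0.08493651729416822}
scene {'intrinsics': array([[369.68141882,   0.        , 316.23327323],
       [  0.        , 369.68141882, 203.61209869],
       [  0.        ,   0.        ,   1.        ]]), 'T': array([[-0.38457085,  0.62072834, -0.6832288 ,  1.26926293],
       [ 0.92304136,  0.25057177, -0.29190485,  0.29402502],
       [-0.00999577, -0.74290654, -0.66932052,  0.7873783 ],
       [ 0.        ,  0.       
[... 184 characters left out ...]
    ,   1.        ]]), 'T': array([[ 0.76085606, -0.34570857,  0.54916632, -0.09404827],
       [-0.64853405, -0.37589081,  0.66189854, -0.76531256],
       [-0.02239743, -0.85976257, -0.51020258,  0.69736618],
       [ 0.        ,  0.        ,  0.        ,  1.        ]])}
wrist {'intrinsics': array([[357.25956256,   0.        , 313.60087506],
       [  0.        , 357.25956256, 199.28646008],
       [  0.        ,   0.        ,   1.        ]]), 'T': array([[ 0.22788189,  0.93064455,  0.28630501,  0.07530036],
       [ 0.9736877 , -0.21736882, -0.06843292,  0.64941821],
       [-0.00145294,  0.29436629, -0.95569157,  0.37329643],
       [ 0.        ,  0.        ,  0.        ,  1.        ]])}
```

View pics/scene0.png

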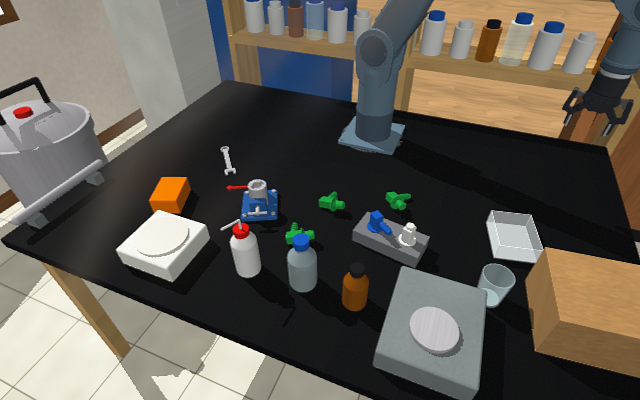

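View pics/side0.png

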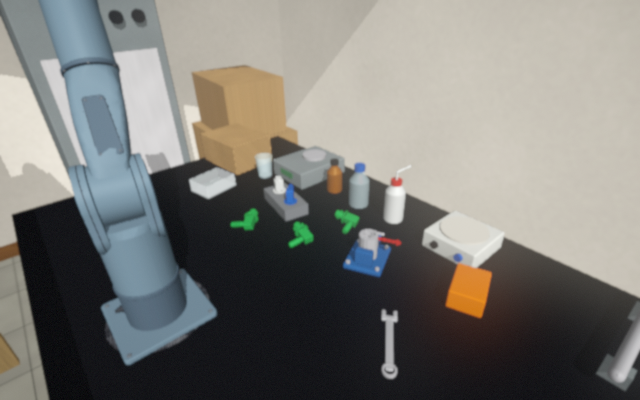

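View pics/wrist0.png

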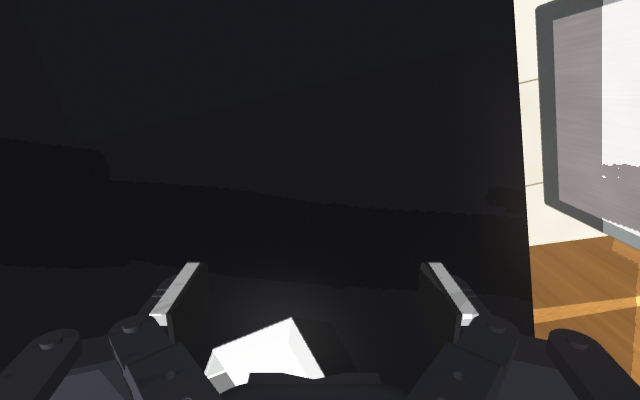

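The scene view shows the rack at about (390,238), with the blue elbow at (377,222) and the white plug at (407,233). The clamp and port are at (258,195), with the red pointer running to (228,187). 

Lookalikes for the elbow are the green elbows at (330,202), (398,200) and (298,235), the white plug at (407,233), the blue bottle cap at (301,242) and the blue clamp at (258,207). By the description, the blue one in the rack at (377,222) is the one I want. I'll check it in close crops.

```bash
cat > h.py <<'E'
from cell import *
import cv2, numpy as np
from scipy.spatial.transform import Rotation as R
def ray(c,u,v):
    K=c["intrinsics"];T=c["T"]
    d=T[:3,:3]@np.linalg.inv(K)@np.array([u,v,1.]); return T[:3,3],d/np.linalg.norm(d)
def onz(c,u,v,z):
    o,d=ray(c,u,v); return o+d*(z-o[2])/d[2]
def tri(c1,p1,c2,p2):
    o1,d1=ray(c1,*p1);o2,d2=ray(c2,*p2)
    A=np.stack([d1,-d2],1); s=np.linalg.lstsq(A,o2-o1,rcond=None)[0]
    a=o1+d1*s[0];b=o2+d2*s[1]; return (a+b)/2,np.linalg.norm(a-b)
def proj(c,P):
    T=np.linalg.inv(c["T"]);q=c["intrinsics"]@(T[:3,:3]@np.asarray(P)+T[:3,3]); return q[:2]/q[2]
def crop(img,x0,y0,x1,y1,s,name):
    cv2.imwrite(name,cv2.resize(img[y0:y1,x0:x1],None,fx=s,fy=s,interpolation=cv2.INTER_CUBIC)[:,:,::-1])
def yaw():
    s=read_state();w,x,y,z=s["orientation"];m=R.from_quat([x,y,z,w]).as_matrix();return m,s
E
python3 - <<'E'
import cv2
a=cv2.imread("pics/scene0.png");b=cv2.imread("pics/side0.png")
c=lambda i,x0,y0,x1,y1,s:cv2.resize(i[y0:y1,x0:x1],None,fx=s,fy=s,interpolation=cv2.INTER_CUBIC)
cv2.imwrite("pics/c1.png",c(a,335,190,455,280,6)); cv2.imwrite("pics/c2.png",c(a,215,160,315,235,7))
cv2.imwrite("pics/c3.png",c(b,250,160,420,285,4))
E
```

```text
(no output)
```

View pics/c1.png

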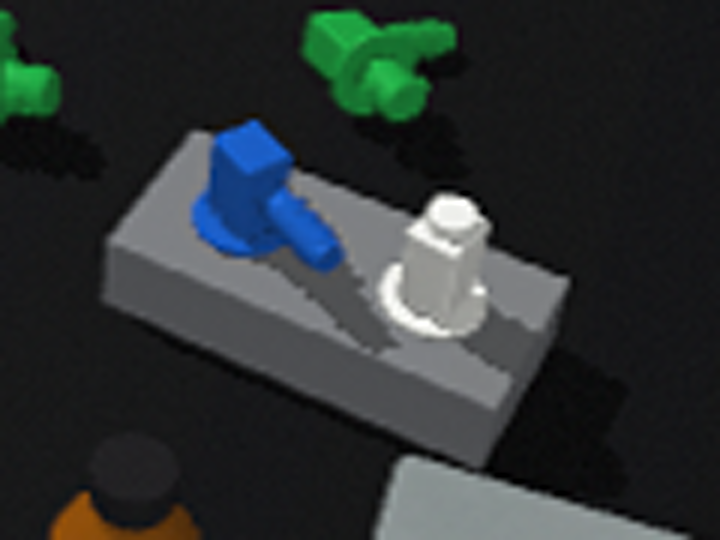

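View pics/c2.png

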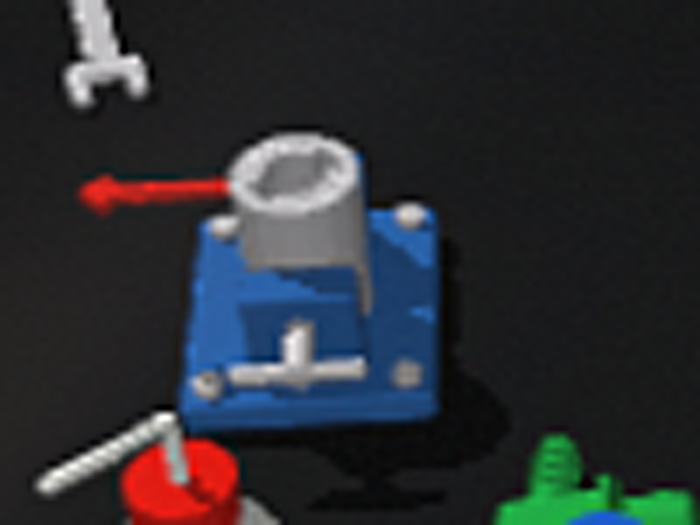

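View pics/c3.png

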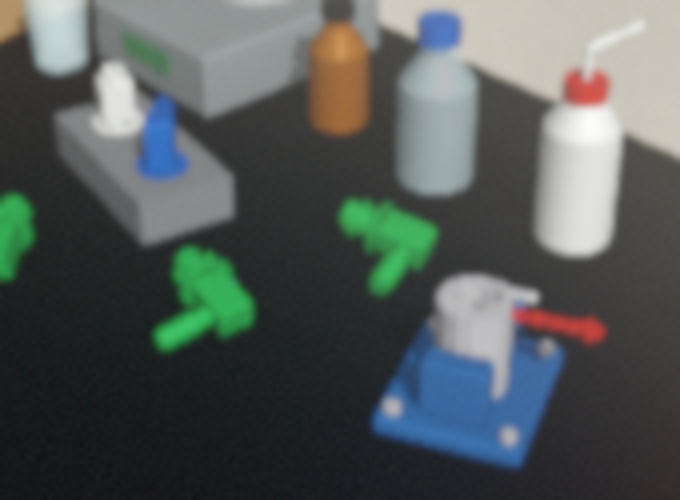

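Run:
```python
from h import *
c=calibration("scene")
f=lambda x,y,z:onz(c,335+x/6,190+y/6,z)
k=[f(*p,0.042) for p in [(195,132),(570,283),(497,408),(105,243)]]
for a in k: print(a.round(4))
print("cent",sum(k)/4, [np.linalg.norm(k[i]-k[(i+1)%4]).round(4) for i in range(4)])
print("elbowtop",f(253,145,.091),"collar ctr",f(240,217,.046), "barb tip top",f(330,250,.073))
tp=[f(*p,.091) for p in [(255,122),(292,158),(245,172),(211,140)]]
for a in tp: print("top",a.round(4))
print("plugtop",f(454,214,.099))
g=lambda x,y,z:onz(c,215+x/7,160+y/7,z)
P=g(297,174,.09);T=g(80,190,.084);print("port",P,T,np.linalg.norm((T-P)[:2]),np.arctan2(*(T-P)[1::-1]))
c2=calibration("side")
h=lambda x,y,z:onz(c2,250+x/4,160+y/4,z)
print("side port",h(473,293,.09),h(606,332,.084),"elbowtop",h(160,102,.091))
print(yaw()[0])
m,s=yaw()
cw=calibration("wrist")["T"]; Tt=np.eye(4);Tt[:3,:3]=m;Tt[:3,3]=s["position"];print((np.linalg.inv(Tt)@cw).round(4))
```

```text
[0.486  0.1225 0.042 ]
[0.5184 0.309  0.042 ]
[0.6038 0.2927 0.042 ]
[0.5738 0.1056 0.042 ]
cent [0.54552082 0.20746181 0.042     ] [np.float64(0.1893), np.float64(0.0869), np.float64(0.1895), np.float64(0.0894)]
elbowtop [0.53594595 0.1606114  0.091     ] collar ctr [0.53797024 0.1595802  0.046     ] barb tip top [0.56944594 0.20694364 0.073     ]
top [0.5208 0.1573 0.091 ]
top [0.5376 0.1792 0.091 ]
top [0.5542 0.162  0.091 ]
top [0.5399 0.142  0.091 ]
plugtop [0.55374184 0.25445443 0.099     ]
port [ 0.54586625 -0.20566833  0.09      ] [ 0.58401358 -0.2911624   0.084     ] 0.09361866721297989 -1.1511082047631152
side port [ 0.54577311 -0.20428633  0.09      ] [ 0.58621126 -0.29201274  0.084     ] elbowtop [0.55210761 0.1821683  0.091     ]
[[-9.73506182e-01  2.28660624e-01 -1.81241556e-04]
 [ 2.28660663e-01  9.73505305e-01 -1.31216318e-03]
 [-1.23600436e-04 -1.31884179e-03 -9.99999123e-01]]
[[ 8.000e-04 -9.557e-01 -2.942e-01  7.530e-02]
 [ 1.000e+00  7.000e-04  3.000e-04 -2.000e-04]
 [-1.000e-04 -2.942e-01  9.557e-01 -1.693e-01]
 [ 0.000e+00  0.000e+00  0.000e+00  1.000e+00]]
```

Run:
```python
from h import *
c=calibration("scene");c2=calibration("side")
print("wash cap", onz(c,241,231,.15), "base", onz(c,247,271,0))
print("wash tri cap", tri(c,(241,229),c2,(396.5,181.5)))
print("spout tip", tri(c,(221,230),c2,(410.5,166)), "spout bend",tri(c,(239,220),c2,(397,171)))
print("clear bottle cap",tri(c,(301,241),c2,(359.5,167)))
print("plug top",tri(c,(410.6,225.6),c2,(278.5,177)))
print("elbow collar",tri(c,(335+240/6,190+217/6),c2,(250+162/4,160+163/4)))
for p in [(400,200),(330,202),(298,235)]: print("green",onz(c,*p,.02))
```

```text
wash cap [ 0.77602091 -0.11292655  0.15      ] base [ 0.7808166  -0.11698278  0.        ]
wash tri cap (array([ 0.76715917, -0.11927384,  0.14583811]), np.float64(0.0004628243623541033))
spout tip (array([ 0.8198635 , -0.13096834,  0.18874792]), np.float64(0.0015500049909345714)) spout bend (array([ 0.77088293, -0.11549405,  0.18130989]), np.float64(0.0011475631339646862))
clear bottle cap (array([0.7516216 , 0.03349014, 0.15057241]), np.float64(0.000466958217824913))
plug top (array([0.55277018, 0.2541747 , 0.09819762]), np.float64(7.18476038395355e-05))
elbow collar (array([0.5349519 , 0.15970504, 0.04380204]), np.float64(0.0016984071016917647))
green [0.37238653 0.195609   0.02      ]
green [ 0.46296176 -0.00376405  0.02      ]
green [ 0.62806374 -0.03745435  0.02      ]
```

```bash
cat >> h.py <<'E'
import json
def toolR(yawx):  # tool pointing down, tool x at world yaw
    c,s=np.cos(yawx),np.sin(yawx); return np.array([[c,s,0],[s,-c,0],[0,0,-1.]])
def plan(p,yawx,n=None,dirn=0,grip=.085):
    m,s=yaw(); p0=s["position"]; Rt=toolR(yawx)
    cur=np.arctan2(m[1,0],m[0,0]); d=(yawx-cur+np.pi)%(2*np.pi)-np.pi
    if dirn and np.sign(d)!=dirn: d+=2*np.pi*dirn
    # small tilt fix first, then yaw
    tilt=R.from_matrix(m.T@toolR(cur)).as_rotvec(degrees=True)
    nn=max(int(np.ceil(abs(np.degrees(d))/7.1)),int(np.ceil(np.linalg.norm(p-p0)/.041)),1); n=n or nn
    for i in range(n):
        Ri=toolR(cur+d*i/n); sh=Ri.T@((p-p0)/n)
        dr=np.array([0,0,-np.degrees(d)/n])+(tilt if i==0 else 0)
        print([float(round(v,4)) for v in sh],[float(round(v,2)) for v in dr])
    print("n",n,"tilt",tilt.round(2),"dyaw",np.degrees(d).round(1))
def st():
    m,s=yaw();print("t",round(s["t"],2),"p",s["position"].round(4),"yawx",round(np.arctan2(m[1,0],m[0,0]),4),"z",m[:,2].round(4),"F",s["wrist_force"].round(2),"M",s["moment"].round(3),"w",round(s["gripper_width"],4),"j",s["joints"].round(3))
E
python3 - <<'E'
from h import *
plan(np.array([.537,.160,.19]),.95,dirn=-1)
E
```

```text
[-0.0304, -0.0232, 0.0009] [-0.08, 0.01, 7.02]
[-0.033, -0.0193, 0.0009] [0.0, 0.0, 7.02]
[-0.0351, -0.0151, 0.0009] [0.0, 0.0, 7.02]
[-0.0367, -0.0107, 0.0009] [0.0, 0.0, 7.02]
[-0.0377, -0.0061, 0.0009] [0.0, 0.0, 7.02]
[-0.0382, -0.0015, 0.0009] [0.0, 0.0, 7.02]
[-0.0381, 0.0032, 0.0009] [0.0, 0.0, 7.02]
[-0.0374, 0.0078, 0.0009] [0.0, 0.0, 7.02]
[-0.0362, 0.0123, 0.0009] [0.0, 0.0, 7.02]
[-0.0344, 0.0167, 0.0009] [0.0, 0.0, 7.02]
[-0.0321, 0.0207, 0.0009] [0.0, 0.0, 7.02]
[-0.0293, 0.0245, 0.0009] [0.0, 0.0, 7.02]
[-0.0261, 0.0279, 0.0009] [0.0, 0.0, 7.02]
[-0.0225, 0.0309, 0.0009] [0.0, 0.0, 7.02]
[-0.0186, 0.0334, 0.0009] [0.0, 0.0, 7.02]
[-0.0143, 0.0354, 0.0009] [0.0, 0.0, 7.02]
n 16 tilt [-0.08  0.01 -0.  ] dyaw -112.4
```

Emit:
{"api": "carry_out", "payload": {
  "xyz": [
    [-0.0304,-0.0232,0.001],
    [-0.033,-0.0193,0.001],
    [-0.0351,-0.0151,0.001],
    [-0.0367,-0.0107,0.001],
    [-0.0377,-0.0061,0.001]
  ],
  "delta_rot": [
    [0,0,7],
    [0,0,7],
    [0,0,7],
    [0,0,7],
    [0,0,7]
  ],
  "grip": [0.085,0.085,0.085,0.085,0.085]
}}

```text
t: 0.57
position: [0.2711, 0.4835, 0.1996]
orientation: [-0.0, 0.411, 0.912, -0.0]
wrist_force: [0.5, 0.1, -1.0]
gripper_width: 0.0848
```

Run:
```python
from h import *
st()
plan(np.array([.537,.160,.19]),.95,dirn=-1)
```

```text
t 0.57 p [0.2711 0.4835 0.1996] yawx 2.294 z [-2.e-04 -3.e-04 -1.e+00] F [ 0.53  0.14 -0.99] M [-0.005 -0.045 -0.034] w 0.0848 j [-1.269  0.381  0.163  1.809 -0.074  0.959 -0.351]
[-0.038, -0.0013, 0.0009] [-0.02, 0.0, 7.0]
[-0.0379, 0.0033, 0.0009] [0.0, 0.0, 7.0]
[-0.0372, 0.0079, 0.0009] [0.0, 0.0, 7.0]
[-0.036, 0.0124, 0.0009] [0.0, 0.0, 7.0]
[-0.0342, 0.0167, 0.0009] [0.0, 0.0, 7.0]
[-0.0319, 0.0207, 0.0009] [0.0, 0.0, 7.0]
[-0.0292, 0.0245, 0.0009] [0.0, 0.0, 7.0]
[-0.026, 0.0278, 0.0009] [0.0, 0.0, 7.0]
[-0.0224, 0.0308, 0.0009] [0.0, 0.0, 7.0]
[-0.0185, 0.0333, 0.0009] [0.0, 0.0, 7.0]
[-0.0143, 0.0353, 0.0009] [0.0, 0.0, 7.0]
n 11 tilt [-0.02  0.   -0.  ] dyaw -77.0
```

Emit:
{"api": "carry_out", "payload": {
  "xyz": [
    [-0.038,-0.0013,0.001],
    [-0.0379,0.0033,0.001],
    [-0.0372,0.0079,0.001],
    [-0.036,0.0124,0.001],
    [-0.0342,0.0167,0.001]
  ],
  "delta_rot": [
    [0,0,7],
    [0,0,7],
    [0,0,7],
    [0,0,7],
    [0,0,7]
  ],
  "grip": [0.085,0.085,0.085,0.085,0.085]
}}

```text
t: 0.98
position: [0.3927, 0.3375, 0.1948]
orientation: [-0.0, 0.666, 0.746, 0.0]
wrist_force: [-0.5, 1.2, -0.5]
gripper_width: 0.0851
```

Emit:
{"api": "carry_out", "payload": {
  "xyz": [
    [-0.0319,0.0207,0.001],
    [-0.0292,0.0245,0.001],
    [-0.026,0.0278,0.001],
    [-0.0224,0.0308,0.001],
    [-0.0185,0.0333,0.001]
  ],
  "delta_rot": [
    [0,0,7],
    [0,0,7],
    [0,0,7],
    [0,0,7],
    [0,0,7]
  ],
  "grip": [0.085,0.085,0.085,0.085,0.085]
}}

```text
t: 1.4
position: [0.5144, 0.1912, 0.1898]
orientation: [-0.0, 0.86, 0.511, 0.0]
wrist_force: [0.7, 0.9, -0.7]
gripper_width: 0.0851
```

Emit:
{"api": "carry_out", "payload": {
  "xyz": [
    [-0.0143,0.0353,0.001],
    [0,0,0]
  ],
  "delta_rot": [
    [0,0,7],
    [0,0,0]
  ],
  "grip": [0.085,0.085]
}}

```text
t: 1.57
position: [0.5424, 0.1552, 0.1893]
orientation: [0.003, 0.891, 0.453, 0.001]
wrist_force: [0.5, -1.5, -0.5]
gripper_width: 0.0849
```

Run:
```python
from h import *
st()
c=calibration("wrist"); im=read_camera("wrist"); cv2.imwrite("pics/w1.png",im[:,:,::-1]); np.save("w1c.npy",c,allow_pickle=True)
```

```text
t 1.57 p [0.5424 0.1552 0.1893] yawx 0.9404 z [ 0.0039 -0.0044 -1.    ] F [ 0.53 -1.48 -0.46] M [-0.063  0.002 -0.001] w 0.0849 j [-0.798  0.453  0.577  1.814 -0.29   0.957 -0.73 ]
```

View pics/w1.png

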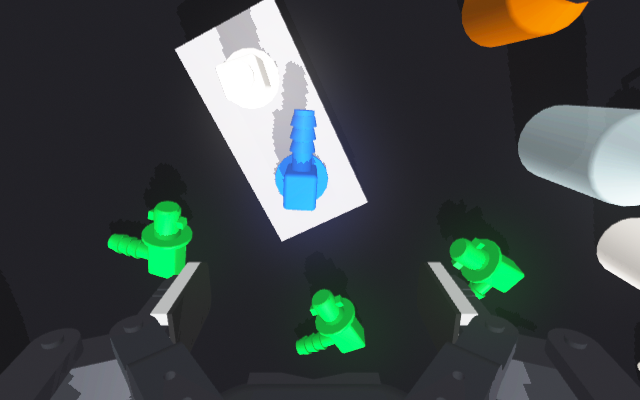

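The wrist view confirms the choice. The blue elbow stands in the rack, with its body top at (300,193) and its barb tip at (304,112), and the white plug is at (249,78). The three green elbows lie loose on the bench. Next I'll measure the elbow.

Run:
```python
from h import *
st()
im=cv2.imread("pics/w1.png")[:,:,::-1]
cv2.imwrite("pics/w1c.png",cv2.resize(im[90:230,230:380],None,fx=4,fy=4,interpolation=cv2.INTER_CUBIC)[:,:,::-1])
```

```text
t 1.62 p [0.5401 0.1588 0.1888] yawx 0.948 z [ 0.0015 -0.0026 -1.    ] F [ 0.42  0.88 -0.85] M [0.075 0.036 0.036] w 0.0848 j [-0.801  0.452  0.573  1.815 -0.29   0.958 -0.728]
```

View pics/w1c.png

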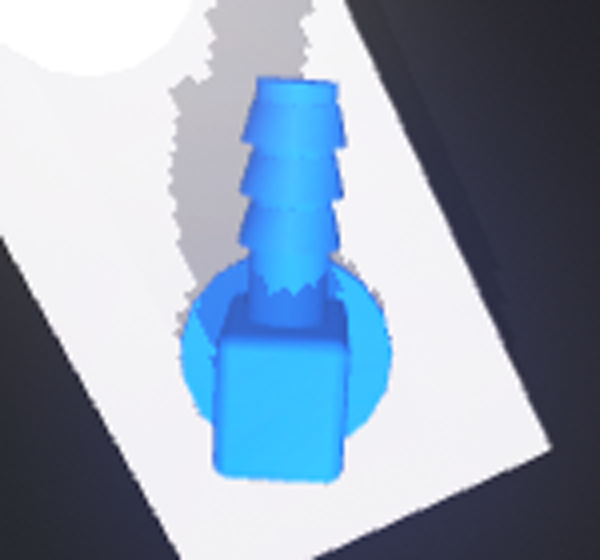

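Run:
```python
from h import *
st(); c=calibration("wrist"); im=read_camera("wrist"); c=calibration("wrist"); st()
im=read_camera("wrist"); c=calibration("wrist"); st()
cv2.imwrite("pics/w2c.png",cv2.resize(im[90:230,230:380],None,fx=4,fy=4,interpolation=cv2.INTER_CUBIC)[:,:,::-1])
hsv=cv2.cvtColor(im,cv2.COLOR_RGB2HSV); mk=cv2.inRange(hsv,(95,120,60),(125,255,255)); mk[:, :230]=0; mk[:,380:]=0
# brightness of top face
V=hsv[:,:,2]; 
for v in (180,195,207): print(v, hsv[v,278:325,1].tolist()[::2])
top=[(220,335),(350,340),(344,480),(214,473)]
P=[onz(c,230+x/4,90+y/4,.091) for x,y in top]
for p in P: print(p.round(4))
print("cent",sum(P)/4); d=(P[0]-P[3]+P[1]-P[2]);print("yaw",np.arctan2(d[1],d[0]), [np.linalg.norm(P[i]-P[i-1]).round(4) for i in range(4)])
a=onz(c,230+297/4,90+90/4,.0835)
print("barb tip top",a, np.linalg.norm((a-sum(P)/4)[:2]), np.arctan2(*(a-sum(P)/4)[1::-1]))
# collar visible circle z=.046: x extents
print("collar",onz(c,230+181/4,90+352/4,.046),onz(c,230+391/4,90+355/4,.046))
rk=[onz(c,*p,.042) for p in [(176,48),(273,0),(367,202),(282,241)]]
for r in rk: print("rack",r.round(4))
```

```text
t 1.62 p [0.5401 0.1588 0.1888] yawx 0.948 z [ 0.0015 -0.0026 -1.    ] F [ 0.42  0.88 -0.85] M [0.075 0.036 0.036] w 0.0848 j [-0.801  0.452  0.573  1.815 -0.29   0.958 -0.728]
t 1.67 p [0.5386 0.1616 0.1885] yawx 0.9532 z [-2.e-04 -1.e-03 -1.e+00] F [-0.71  1.19  0.34] M [ 0.07   0.054 -0.005] w 0.085 j [-0.803  0.452  0.569  1.816 -0.29   0.958 -0.728]
t 1.72 p [0.5376 0.1635 0.1884] yawx 0.9564 z [-1.e-03 -1.e-04 -1.e+00] F [0.38 1.32 0.15] M [0.031 0.022 0.027] w 0.0853 j [-0.805  0.451  0.567  1.817 -0.291  0.958 -0.728]
180 [4, 4, 4, 170, 198, 197, 197, 198, 196, 199, 197, 197, 197, 199, 199, 199, 198, 200, 200, 200, 198, 200, 199, 199]
195 [4, 4, 4, 4, 4, 174, 199, 199, 203, 199, 198, 199, 196, 196, 196, 196, 196, 196, 196, 195, 194, 196, 197, 202]
207 [3, 3, 3, 4, 3, 4, 4, 112, 201, 202, 201, 201, 198, 199, 198, 198, 196, 195, 197, 195, 194, 195, 197, 202]
[0.5273 0.1869 0.091 ]
[0.547  0.1718 0.091 ]
[0.5298 0.1493 0.091 ]
[0.5097 0.1652 0.091 ]
cent [0.52845424 0.16826024 0.091     ]
yaw 0.9051153501853965 [np.float64(0.0279), np.float64(0.0249), np.float64(0.0283), np.float64(0.0256)]
barb tip top [0.56538883 0.21519026 0.0835    ] 0.059720938093484936 0.90402387478904
collar [0.50873001 0.18236615 0.046     ] [0.54682973 0.15470281 0.046     ]
rack [0.5072 0.3159 0.042 ]
rack [0.5932 0.2982 0.042 ]
rack [0.5636 0.1146 0.042 ]
rack [0.4757 0.1284 0.042 ]
```

View pics/w2c.png

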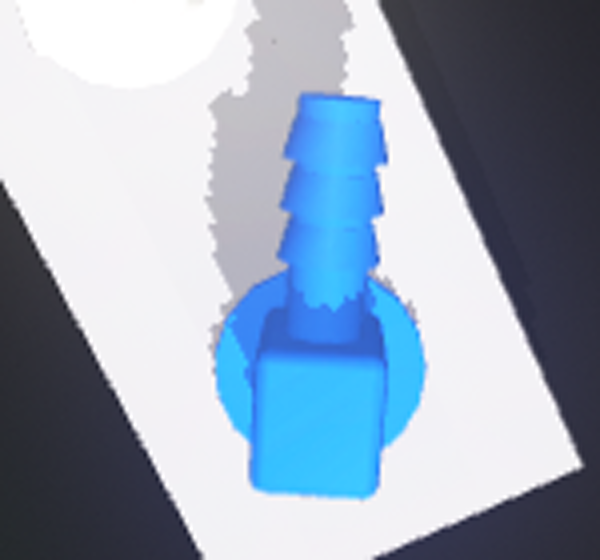

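Emit:
{"api": "carry_out", "payload": {
  "xyz": [
    [0,0,0],
    [0,0,0],
    [0,0,0],
    [0,0,0],
    [0,0,0]
  ],
  "delta_rot": [
    [0,0,0],
    [0,0,0],
    [0,0,0],
    [0,0,0],
    [0,0,0]
  ],
  "grip": [0.085,0.085,0.085,0.085,0.085]
}}

```text
t: 2.13
position: [0.5378, 0.164, 0.1889]
orientation: [-0.0, 0.888, 0.461, 0.0]
wrist_force: [-0.2, -0.4, 0.9]
gripper_width: 0.0848
```

Run:
```python
from h import *
st(); c=calibration("wrist"); im=read_camera("wrist");st()
np.save("w3.npy",im);np.savez("w3c.npz",**c)
cv2.imwrite("pics/w3c.png",cv2.resize(im[90:230,230:380],None,fx=4,fy=4,interpolation=cv2.INTER_CUBIC)[:,:,::-1])
```

```text
t 2.13 p [0.5378 0.164  0.1889] yawx 0.9571 z [-0.e+00  3.e-04 -1.e+00] F [-0.24 -0.37  0.89] M [-0.005 -0.024  0.014] w 0.0848 j [-0.806  0.45   0.568  1.817 -0.29   0.958 -0.728]
t 2.18 p [0.5378 0.1638 0.1889] yawx 0.9568 z [-0.e+00  2.e-04 -1.e+00] F [-0.32  0.16 -0.19] M [-0.001  0.004  0.049] w 0.085 j [-0.805  0.45   0.568  1.817 -0.29   0.958 -0.728]
```

View pics/w3c.png

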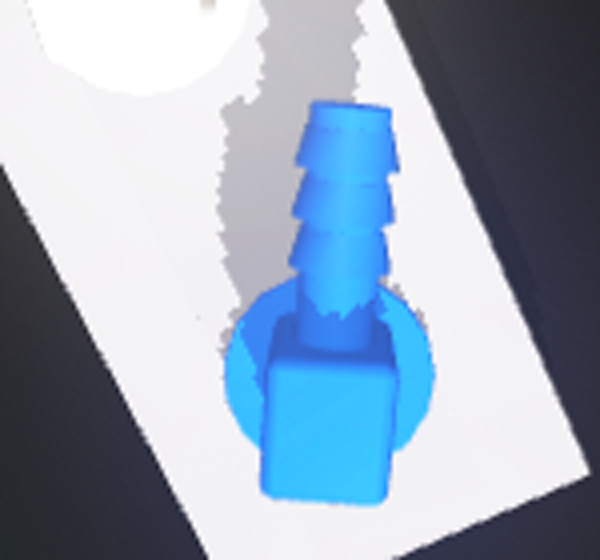

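Run:
```python
from h import *
c=dict(np.load("w3c.npz"))
f=lambda x,y,z:onz(c,230+x/4,90+y/4,z)
P=[f(x,y,.091) for x,y in [(268,357),(398,362),(389,506),(261,497)]]
C=sum(P)/4
print("cent",C); d=(P[0]-P[3]+P[1]-P[2]);print("yaw",np.arctan2(d[1],d[0]), [np.linalg.norm(P[i]-P[i-1]).round(4) for i in range(4)])
a=f(351,104,.0835);print(a, np.linalg.norm((a-C)[:2]), np.arctan2(*(a-C)[1::-1]))
b=f(334,352,.0835);b0=a;print("barb line yaw",np.arctan2(*(b0-b)[1::-1]))
l,r=f(223,370,.046),f(435,372,.046);print("collar",l,r,(l+r)/2,np.linalg.norm(l-r))
```

```text
cent [0.53329153 0.15951258 0.091     ]
yaw 0.9032145137760828 [np.float64(0.0286), np.float64(0.025), np.float64(0.0295), np.float64(0.0255)]
[0.57234217 0.20780133 0.0835    ] 0.06210277999516554 0.8907788613914233
barb line yaw 0.891290004983457
collar [0.51410582 0.17404138 0.046     ] [0.55292126 0.14618502 0.046     ] [0.53351354 0.1601132  0.046     ] 0.047776721692545675
```

Run:
```python
from h import *
st()
plan(np.array([.5345,.160,.13]),.895,n=3)
```

```text
t 2.18 p [0.5378 0.1638 0.1889] yawx 0.9568 z [-0.e+00  2.e-04 -1.e+00] F [-0.32  0.16 -0.19] M [-0.001  0.004  0.049] w 0.085 j [-0.805  0.45   0.568  1.817 -0.29   0.958 -0.728]
[-0.0017, -0.0002, 0.0196] [-0.01, -0.01, 1.18]
[-0.0017, -0.0001, 0.0196] [0.0, 0.0, 1.18]
[-0.0017, -0.0001, 0.0196] [0.0, 0.0, 1.18]
n 3 tilt [-0.01 -0.01  0.  ] dyaw -3.5
```

Emit:
{"api": "carry_out", "payload": {
  "xyz": [
    [-0.0017,-0.0002,0.02],
    [-0.0017,-0.0001,0.02],
    [-0.0017,-0.0001,0.019],
    [0,0,0],
    [0,0,0]
  ],
  "delta_rot": [
    [0,0,1.2],
    [0,0,1.2],
    [0,0,1.2],
    [0,0,0],
    [0,0,0]
  ],
  "grip": [0.085,0.085,0.085,0.085,0.085]
}}

```text
t: 2.6
position: [0.5341, 0.1593, 0.1294]
orientation: [0.0, 0.902, 0.432, -0.001]
wrist_force: [-0.7, -0.5, -0.6]
gripper_width: 0.085
```

Run:
```python
from h import *
st(); c=calibration("wrist"); im=read_camera("wrist");st()
np.save("w4.npy",im);np.savez("w4c.npz",**c)
cv2.imwrite("pics/w4.png",im[:,:,::-1])
plan(np.array([.5345,.160,.049]),.895,n=4)
```

```text
t 2.6 p [0.5341 0.1593 0.1294] yawx 0.8938 z [-1.6e-03 -9.0e-04 -1.0e+00] F [-0.7  -0.47 -0.6 ] M [ 0.005 -0.096  0.048] w 0.085 j [-0.779  0.527  0.543  1.873 -0.356  0.84  -0.732]
t 2.65 p [0.5351 0.1596 0.1304] yawx 0.8938 z [ 5.e-04 -1.e-04 -1.e+00] F [-0.27 -0.31  0.17] M [ 0.007 -0.015  0.019] w 0.085 j [-0.779  0.526  0.543  1.872 -0.356  0.84  -0.732]
[-0.0, -0.0002, 0.0204] [0.02, -0.01, -0.02]
[-0.0, -0.0002, 0.0204] [0.0, 0.0, -0.02]
[-0.0, -0.0002, 0.0204] [0.0, 0.0, -0.02]
[-0.0, -0.0002, 0.0204] [0.0, 0.0, -0.02]
n 4 tilt [ 0.02 -0.01 -0.  ] dyaw 0.1
```

View pics/w4.png

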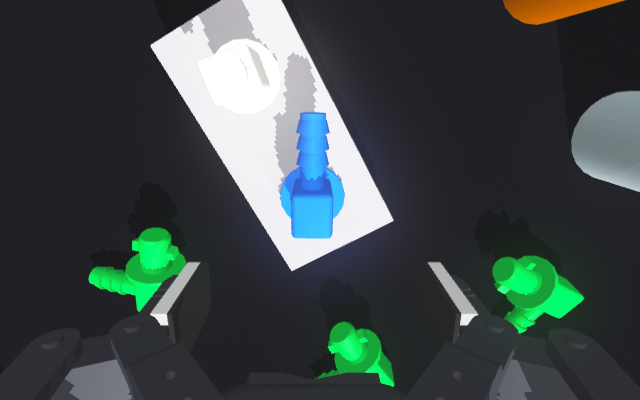

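The barb at (312,113) and the body at (312,215) line up with the tool axis, which is column 313.6. I'll descend.

Emit:
{"api": "carry_out", "payload": {
  "xyz": [
    [0,0,0.02],
    [0,0,0.02],
    [0,0,0.02],
    [0,0,0.021],
    [0,0,0]
  ],
  "delta_rot": [
    [0,0,0],
    [0,0,0],
    [0,0,0],
    [0,0,0],
    [0,0,0]
  ],
  "grip": [0.085,0.085,0.085,0.085,0.085]
}}

```text
t: 3.07
position: [0.5333, 0.1596, 0.0471]
orientation: [-0.0, 0.902, 0.432, -0.002]
wrist_force: [-1.0, -0.1, 0.1]
gripper_width: 0.085
```

Run:
```python
from h import *
c=dict(np.load("w4c.npz"));im=np.load("w4.npy")
hsv=cv2.cvtColor(im,cv2.COLOR_RGB2HSV); mk=cv2.inRange(hsv,(95,100,60),(125,255,255))
for r in (205,215,225,232): 
    x=np.where(mk[r,270:360])[0]+270; print(r,x.min(),x.max())
x=np.where(mk[:,312])[0];print("col312",x.min(),x.max())
l,r=onz(c,292,230,.091),onz(c,332.5,230,.091);print((l+r)/2,np.linalg.norm(l-r))
e=onz(c,312,238.5,.091); ax=np.array([np.cos(.894),np.sin(.894)]);print("back edge",e, "axis",e[:2]+ax*.015)
st()
```

```text
205 282 342
215 288 336
225 291 332
232 292 331
col312 112 237
[0.52762217 0.1526411  0.091     ] 0.025315638734081315
back edge [0.52389139 0.14825254 0.091     ] axis [0.53328587 0.15994629]
t 3.07 p [0.5333 0.1596 0.0471] yawx 0.8942 z [-3.1e-03 -9.0e-04 -1.0e+00] F [-0.99 -0.09  0.14] M [ 0.02   0.091 -0.006] w 0.085 j [-0.717  0.651  0.463  1.909 -0.442  0.686 -0.663]
```

Now I'll close on the elbow with a moderate grip.

Emit:
{"api": "carry_out", "payload": {
  "xyz": [
    [0,0,0],
    [0,0,0],
    [0,0,0],
    [0,0,0],
    [0,0,0]
  ],
  "delta_rot": [
    [0,0,0],
    [0,0,0],
    [0,0,0],
    [0,0,0],
    [0,0,0]
  ],
  "grip": [0.06,0.04,0.02,0.015,0.015],
  "force": 60
}}

```text
t: 3.48
position: [0.5352, 0.16, 0.0498]
orientation: [-0.0, 0.902, 0.432, 0.001]
wrist_force: [-1.9, -1.7, 13.0]
gripper_width: 0.025
```

Emit:
{"api": "carry_out", "payload": {
  "xyz": [
    [0,0,0],
    [0,0,0],
    [0,0,0]
  ],
  "delta_rot": [
    [0,0,0],
    [0,0,0],
    [0,0,0]
  ],
  "grip": [0.015,0.015,0.015],
  "force": 60
}}

```text
t: 3.73
position: [0.5353, 0.1599, 0.05]
orientation: [-0.0, 0.902, 0.432, 0.001]
wrist_force: [-1.6, -0.0, 7.0]
gripper_width: 0.0243
```

Run:
```python
from h import *
st(); c=calibration("wrist"); im=read_camera("wrist");st()
cv2.imwrite("pics/w5.png",im[:,:,::-1])
```

```text
t 3.73 p [0.5353 0.1599 0.05  ] yawx 0.8932 z [ 0.0012  0.001  -1.    ] F [-1.59 -0.    7.02] M [-0.071  0.439  0.031] w 0.0243 j [-0.718  0.647  0.466  1.908 -0.442  0.687 -0.664]
t 3.78 p [0.5353 0.1599 0.05  ] yawx 0.8932 z [ 0.0012  0.001  -1.    ] F [-1.46  0.76  8.18] M [-0.025  0.382 -0.084] w 0.0244 j [-0.718  0.647  0.466  1.908 -0.442  0.688 -0.664]
```

View pics/w5.png

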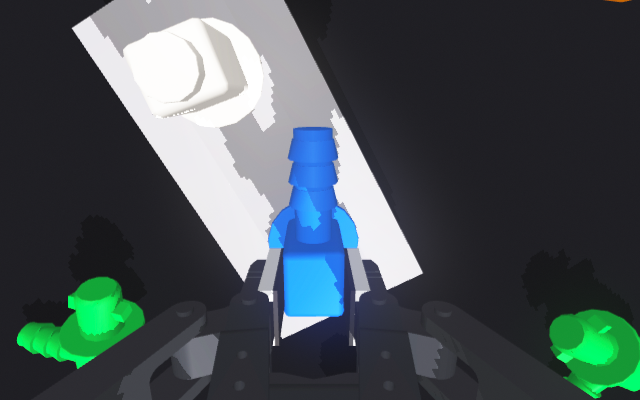

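Emit:
{"api": "carry_out", "payload": {
  "xyz": [
    [0,0,-0.01],
    [0,0,-0.025],
    [0,0,-0.035],
    [0,0,-0.03],
    [0,0,0]
  ],
  "delta_rot": [
    [0,0,0],
    [0,0,0],
    [0,0,0],
    [0,0,0],
    [0,0,0]
  ],
  "grip": [0.015,0.015,0.015,0.015,0.015]
}}

```text
t: 4.2
position: [0.5386, 0.1601, 0.155]
orientation: [0.0, 0.902, 0.432, 0.005]
wrist_force: [1.3, 0.0, -1.1]
gripper_width: 0.0241
```

Run:
```python
from h import *
st()
plan(np.array([.546,-.150,.165]),-.1)
```

```text
t 4.2 p [0.5386 0.1601 0.155 ] yawx 0.8925 z [ 0.0089  0.0036 -1.    ] F [ 1.25  0.03 -1.09] M [-0.017 -0.112  0.035] w 0.0241 j [-0.796  0.493  0.566  1.855 -0.337  0.88  -0.747]
[-0.0263, 0.0223, -0.0011] [0.27, -0.48, 6.32]
[-0.0237, 0.025, -0.0011] [0.0, 0.0, 6.32]
[-0.0208, 0.0275, -0.0011] [0.0, 0.0, 6.32]
[-0.0177, 0.0296, -0.0011] [0.0, 0.0, 6.32]
[-0.0143, 0.0314, -0.0011] [0.0, 0.0, 6.32]
[-0.0108, 0.0328, -0.0011] [0.0, 0.0, 6.32]
[-0.0071, 0.0337, -0.0011] [0.0, 0.0, 6.32]
[-0.0033, 0.0343, -0.0011] [0.0, 0.0, 6.32]
[0.0005, 0.0345, -0.0011] [0.0, 0.0, 6.32]
n 9 tilt [ 0.27 -0.48 -0.  ] dyaw -56.9
```

Emit:
{"api": "carry_out", "payload": {
  "xyz": [
    [-0.0263,0.0223,-0.001],
    [-0.0237,0.025,-0.001],
    [-0.0208,0.0275,-0.001],
    [-0.0177,0.0296,-0.001],
    [-0.0143,0.0314,-0.001]
  ],
  "delta_rot": [
    [0,0,6.3],
    [0,0,6.3],
    [0,0,6.3],
    [0,0,6.3],
    [0,0,6.3]
  ],
  "grip": [0.015,0.015,0.015,0.015,0.015]
}}

```text
t: 4.62
position: [0.5385, -0.0142, 0.154]
orientation: [-0.0, 0.986, 0.168, -0.0]
wrist_force: [-0.0, -0.4, -1.2]
gripper_width: 0.0243
```

Emit:
{"api": "carry_out", "payload": {
  "xyz": [
    [-0.0108,0.0328,-0.001],
    [-0.0071,0.0337,-0.001],
    [-0.0033,0.034,-0.001],
    [0.0005,0.033,-0.001],
    [0,0,0]
  ],
  "delta_rot": [
    [0,0,6.3],
    [0,0,6.3],
    [0,0,6.3],
    [0,0,6.3],
    [0,0,0]
  ],
  "grip": [0.015,0.015,0.015,0.015,0.015]
}}

```text
t: 5.03
position: [0.5414, -0.1572, 0.1589]
orientation: [0.003, 0.998, -0.055, 0.001]
wrist_force: [-0.6, -0.7, -1.0]
gripper_width: 0.0245
```

Emit:
{"api": "carry_out", "payload": {
  "xyz": [
    [0,0,0],
    [0,0,0],
    [0,0,0],
    [0,0,0],
    [0,0,0]
  ],
  "delta_rot": [
    [0,0,0],
    [0,0,0],
    [0,0,0],
    [0,0,0],
    [0,0,0]
  ],
  "grip": [0.015,0.015,0.015,0.015,0.015]
}}

```text
t: 5.45
position: [0.5428, -0.1476, 0.1577]
orientation: [-0.0, 0.999, -0.047, -0.0]
wrist_force: [0.0, 0.1, -1.2]
gripper_width: 0.0246
```

Run:
```python
from h import *
st(); c=calibration("wrist"); im=read_camera("wrist");st()
np.save("w6.npy",im);np.savez("w6c.npz",**c)
cv2.imwrite("pics/w6.png",im[:,:,::-1])
```

```text
t 5.45 p [ 0.5428 -0.1476  0.1577] yawx -0.0942 z [-1.e-04  6.e-04 -1.e+00] F [ 0.03  0.12 -1.24] M [-0.034 -0.012 -0.008] w 0.0246 j [-0.416  0.573  0.83   1.851 -0.516  0.947 -1.018]
t 5.5 p [ 0.5428 -0.1478  0.1578] yawx -0.0946 z [-0.e+00  5.e-04 -1.e+00] F [-0.92 -0.85 -2.03] M [-0.011 -0.018  0.041] w 0.0245 j [-0.415  0.573  0.83   1.851 -0.516  0.947 -1.018]
```

View pics/w6.png

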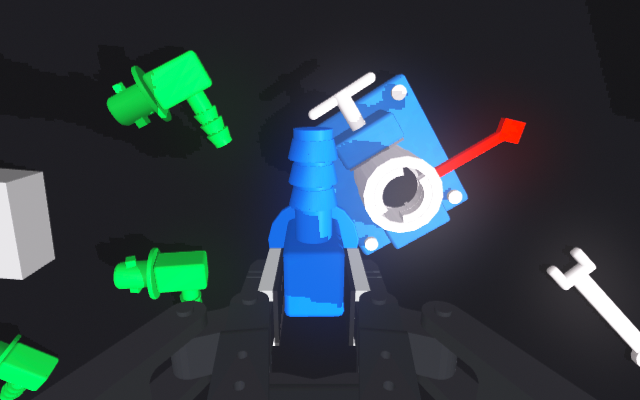

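Run:
```python
from h import *
im=np.load("w6.npy")
crop(im,350,140,460,240,7,"pics/w6c.png")
```

```text
(no output)
```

View pics/w6c.png

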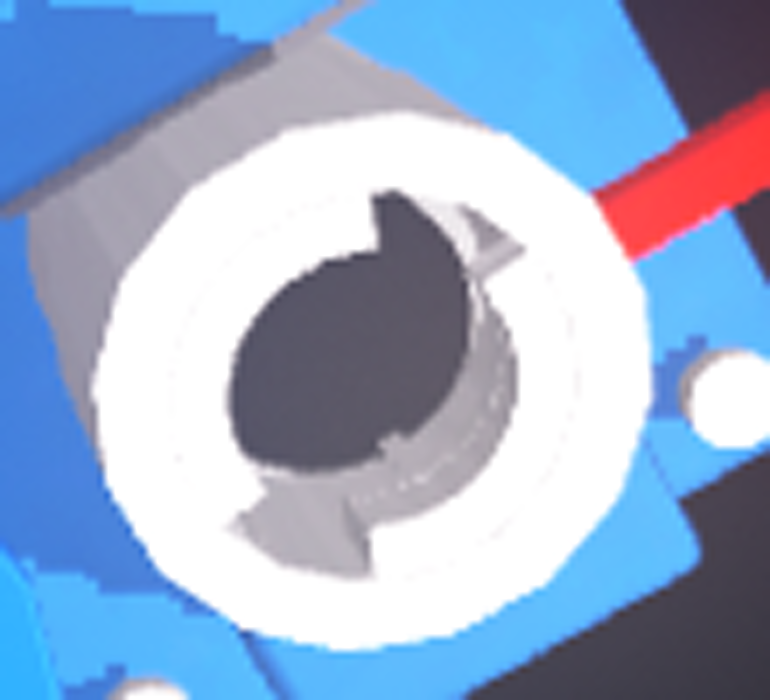

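Run:
```python
from h import *
c=dict(np.load("w6c.npz"));im=np.load("w6.npy")
hsv=cv2.cvtColor(im,cv2.COLOR_RGB2HSV)
w=cv2.inRange(hsv,(0,0,225),(180,40,255)); w[:,:350]=0;w[:,445:]=0;w[:140]=0;w[240:]=0
w=cv2.morphologyEx(w,cv2.MORPH_OPEN,np.ones((3,3)))
cs,_=cv2.findContours(w,cv2.RETR_EXTERNAL,cv2.CHAIN_APPROX_NONE); k=max(cs,key=cv2.contourArea)
pts=np.array([onz(c,u,v,.09) for u,v in k[:,0,:].astype(float)])
(cx,cy),r=cv2.minEnclosingCircle(pts[:,:2].astype(np.float32)); 
A=np.c_[2*pts[:,:2],np.ones(len(pts))]; s=np.linalg.lstsq(A,(pts[:,:2]**2).sum(1),rcond=None)[0]; print("circ",cx,cy,r,"ls",s[:2],np.sqrt(s[2]+s[0]**2+s[1]**2))
C=s[:2]
red=cv2.inRange(hsv,(0,150,80),(8,255,255)); red[:,:440]=0
red[:,535:]=0;red[:100]=0;red[190:]=0
ys,xs=np.where(red); q=np.array([onz(c,u,v,.084)[:2] for u,v in zip(xs,ys)])
d=np.linalg.norm(q-C,axis=1); ang=np.arctan2(q[:,1]-C[1],q[:,0]-C[0]); print("red",d.min(),d.max(),ang[(d>.03)&(d<.07)].mean(),ang.mean())
arm=q[(d>.03)&(d<.07)]; v=np.linalg.svd(arm-arm.mean(0))[2][0]; print("line yaw",np.arctan2(*v[::-1]), "dist of line from C",np.cross(v,C-arm.mean(0)))
f=lambda x,y:onz(c,350+x/7,140+y/7,.09)[:2]-C
for a,b in [((375,195),(522,248)),((237,527),(372,578))]:
    A_,B_=f(*a),f(*b);print(np.linalg.norm(A_),np.linalg.norm(B_),np.arctan2(A_[1],A_[0]),np.arctan2(B_[1],B_[0]),"mid",np.arctan2(*((A_/np.linalg.norm(A_)+B_/np.linalg.norm(B_))[::-1])),np.linalg.norm(A_-B_))
# elbow in tool frame: barb tip
```

```text
circ 0.541891872882843 -0.20978833734989166 0.027722252532839775 ls [ 0.54191221 -0.20961915] 0.027027646503867866
red 0.02940994779094012 0.09307823959360323 -1.1234428716816574 -1.1131107875122106
line yaw 2.0668345857622317 dist of line from C -0.0024680177406509844
0.01929629188583421 0.01967487452897011 -0.04790880232655209 -0.8700054779676804 mid -0.4589571401471162 0.0155755976859554
0.019145008638594616 0.020278154929486092 2.355456014842522 3.1344806947039525 mid 2.744968354773237 0.015007103060672801<stdin>:15: DeprecationWarning: Arrays of 2-dimensional vectors are deprecated. Use arrays of 3-dimensional vectors instead. (deprecated in NumPy 2.0)
```

Run:
```python
from h import *
st()
plan(np.array([.595,-.182,.158]),-1.1,n=9)
c=dict(np.load("w6c.npz"));im=np.load("w6.npy")
hsv=cv2.cvtColor(im,cv2.COLOR_RGB2HSV)
mk=cv2.inRange(hsv,(95,100,60),(125,255,255))
for r in (260,280,300): x=np.where(mk[r,275:352])[0]+275;print(r,x.min(),x.max())
print(np.where(mk[:,314])[0][[0,-1]])
crop(im,260,110,370,330,3,"pics/w6d.png")
```

```text
t 5.5 p [ 0.5428 -0.1478  0.1578] yawx -0.0946 z [-0.e+00  5.e-04 -1.e+00] F [-0.92 -0.85 -2.03] M [-0.011 -0.018  0.041] w 0.0245 j [-0.415  0.573  0.83   1.851 -0.516  0.947 -1.018]
[0.0061, 0.0032, -0.0] [-0.03, 0.0, 6.4]
[0.0065, 0.0025, -0.0] [0.0, 0.0, 6.4]
[0.0067, 0.0018, -0.0] [0.0, 0.0, 6.4]
[0.0069, 0.001, -0.0] [0.0, 0.0, 6.4]
[0.0069, 0.0003, -0.0] [0.0, 0.0, 6.4]
[0.0069, -0.0005, -0.0] [0.0, 0.0, 6.4]
[0.0068, -0.0013, -0.0] [0.0, 0.0, 6.4]
[0.0066, -0.002, -0.0] [0.0, 0.0, 6.4]
[0.0064, -0.0028, -0.0] [0.0, 0.0, 6.4]
n 9 tilt [-0.03  0.   -0.  ] dyaw -57.6
260 283 348
280 284 351
300 284 349
[120 316]
```

View pics/w6d.png

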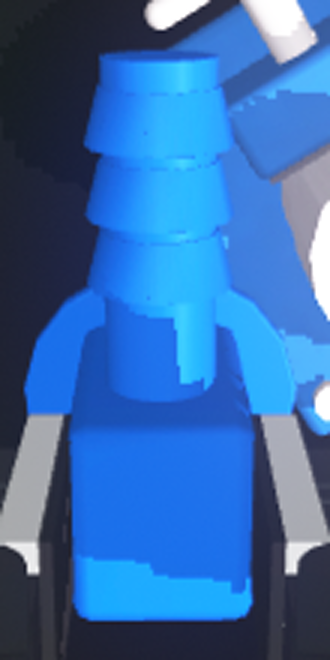

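Run:
```python
from h import *
c=dict(np.load("w6c.npz"))
p=np.array([.5428,-.1476,.1577]); Rt=toolR(-.0942)
g=lambda u,v,zt:Rt.T@(onz(c,u,v,p[2]-zt)-p)
for z in (-.040,-.042,-.044):
    a,b=g(314,316.7,z),g(314,254,z); L=g(284.3,300,z);Rr=g(343.7,300,z)
    print(z,"back",a.round(4),"front",b.round(4),"mid x",(a[0]+b[0])/2,"len",b[0]-a[0],"y",L[1],Rr[1])
t=g(313.3,127.7,-.033);print("barb tip top",t,"->axis x",t[0]-.062)
```

```text
-0.04 back [-0.0167  0.0004 -0.04  ] front [ 0.0124  0.0004 -0.04  ] mid x -0.0021489813513515003 len 0.02901688426087548 y -0.011905538980294724 0.012731393893632882
-0.042 back [-0.0152  0.0004 -0.042 ] front [ 0.0133  0.0004 -0.042 ] mid x -0.0009564631094550937 len 0.02856809513322713 y -0.011717134920772311 0.012538751266232712
-0.044 back [-0.0138  0.0004 -0.044 ] front [ 0.0143  0.0004 -0.044 ] mid x 0.00023605513244131376 len 0.02811930600557878 y -0.011528730861249888 0.012346108638832554
barb tip top [ 6.11270540e-02  7.06443884e-05 -3.30000000e-02] ->axis x -0.0008729460211440651
```

Emit:
{"api": "carry_out", "payload": {
  "xyz": [
    [0.0061,0.0032,0],
    [0.0065,0.0025,0],
    [0.0067,0.0018,0],
    [0.0069,0.001,0],
    [0.0069,0.0003,0]
  ],
  "delta_rot": [
    [0,0,6.4],
    [0,0,6.4],
    [0,0,6.4],
    [0,0,6.4],
    [0,0,6.4]
  ],
  "grip": [0.015,0.015,0.015,0.015,0.015]
}}

```text
t: 5.92
position: [0.5721, -0.1673, 0.1578]
orientation: [-0.0, 0.946, -0.324, 0.0]
wrist_force: [-0.0, 0.6, -1.1]
gripper_width: 0.0243
```

Emit:
{"api": "carry_out", "payload": {
  "xyz": [
    [0.0069,-0.0005,0],
    [0.0068,-0.0013,0],
    [0.0066,-0.002,0],
    [0.0064,-0.0028,0],
    [0,0,0]
  ],
  "delta_rot": [
    [0,0,6.4],
    [0,0,6.4],
    [0,0,6.4],
    [0,0,6.4],
    [0,0,0]
  ],
  "grip": [0.015,0.015,0.015,0.015,0.015]
}}

```text
t: 6.33
position: [0.5958, -0.183, 0.1575]
orientation: [0.0, 0.851, -0.524, 0.0]
wrist_force: [0.1, 0.6, -2.2]
gripper_width: 0.024
```

Emit:
{"api": "carry_out", "payload": {
  "xyz": [
    [0,0,0],
    [0,0,0],
    [0,0,0],
    [0,0,0],
    [0,0,0]
  ],
  "delta_rot": [
    [0,0,0],
    [0,0,0],
    [0,0,0],
    [0,0,0],
    [0,0,0]
  ],
  "grip": [0.015,0.015,0.015,0.015,0.015]
}}

```text
t: 6.75
position: [0.5948, -0.1828, 0.1579]
orientation: [-0.0, 0.852, -0.523, -0.0]
wrist_force: [-0.2, -0.1, -1.3]
gripper_width: 0.0246
```

Run:
```python
from h import *
st(); c=calibration("wrist"); im=read_camera("wrist");st()
np.save("w7.npy",im);np.savez("w7c.npz",**c)
cv2.imwrite("pics/w7.png",im[:,:,::-1])
```

```text
t 6.75 p [ 0.5948 -0.1828  0.1579] yawx -1.1007 z [ 3.e-04  5.e-04 -1.e+00] F [-0.22 -0.1  -1.31] M [-0.047  0.003  0.063] w 0.0246 j [-0.433  0.782  1.036  1.697 -0.745  1.109 -1.839]
t 6.8 p [ 0.5948 -0.1829  0.1579] yawx -1.1009 z [ 3.e-04  4.e-04 -1.e+00] F [-0.05 -1.2  -1.53] M [-0.001 -0.027 -0.033] w 0.0246 j [-0.433  0.782  1.037  1.697 -0.745  1.109 -1.84 ]
```

View pics/w7.png

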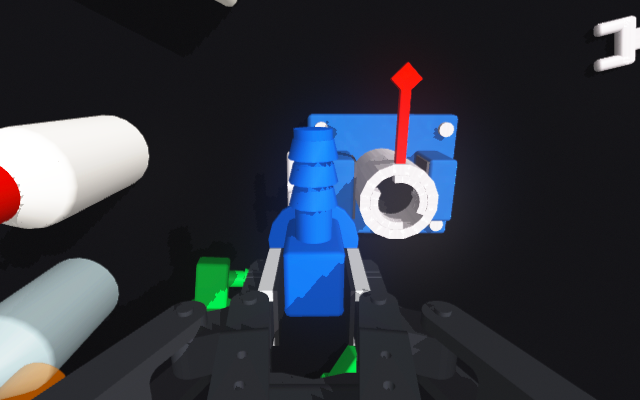

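```bash
cat > port.py <<'E'
from h import *
def port(imf,cf,x0,x1,y0,y1,thr):
    c=dict(np.load(cf));im=np.load(imf);hsv=cv2.cvtColor(im,cv2.COLOR_RGB2HSV)
    w=cv2.inRange(hsv,(0,0,thr),(180,45,255)); w[:,:x0]=0;w[:,x1:]=0;w[:y0]=0;w[y1:]=0
    w=cv2.morphologyEx(w,cv2.MORPH_OPEN,np.ones((3,3)))
    cs,_=cv2.findContours(w,cv2.RETR_EXTERNAL,cv2.CHAIN_APPROX_NONE); k=max(cs,key=cv2.contourArea)
    pts=np.array([onz(c,u,v,.09) for u,v in k[:,0,:].astype(float)])
    for _ in range(3):
        A=np.c_[2*pts[:,:2],np.ones(len(pts))]; s=np.linalg.lstsq(A,(pts[:,:2]**2).sum(1),rcond=None)[0]
        r=np.sqrt(s[2]+s[0]**2+s[1]**2); e=np.abs(np.linalg.norm(pts[:,:2]-s[:2],axis=1)-r); pts=pts[e<max(2*np.median(e),.0004)]
    print(imf,s[:2],r,len(pts)); return c,im,hsv,s[:2]
E
python3 - <<'E'
from port import *
port("w6.npy","w6c.npz",350,445,140,240,225)
c,im,hsv,C=port("w7.npy","w7c.npz",355,445,150,245,180)
crop(im,350,140,460,250,7,"pics/w7c.png")
red=cv2.inRange(hsv,(0,150,60),(8,255,255)); red[:,:385]=0;red[:,430:]=0;red[170:]=0
ys,xs=np.where(red); q=np.array([onz(c,u,v,.084)[:2] for u,v in zip(xs,ys)])
for lo,hi in((90,125),(125,160)):
  s=(ys>=lo)&(ys<hi);print(xs[s].mean(),ys[s].mean())
d=np.linalg.norm(q-C,axis=1);print(d.max(),np.arctan2(*(q[d>.075].mean(0)-C)[::-1]))
m=(d>.03)&(d<.07);v=np.linalg.svd(q[m]-q[m].mean(0))[2][0];print(np.arctan2(*v[::-1]))
E
```

```text
w6.npy [ 0.54188252 -0.20961611] 0.02703923445249505 192
w7.npy [ 0.54148587 -0.20984968] 0.027252314116872987 122
404.49848942598186 106.3595166163142
402.87301587301585 138.33333333333334
0.09180511077413338 -1.1031522418419255
2.0688010519407425
```

View pics/w7c.png

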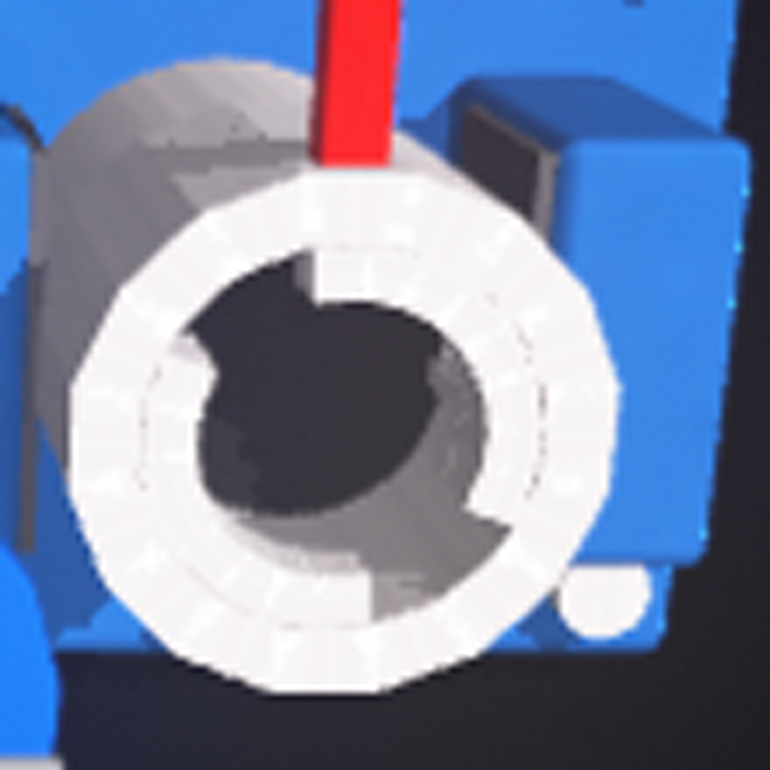

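Run:
```python
from port import *
C=np.array([.5417,-.2097])
c6=dict(np.load("w6c.npz"));c7=dict(np.load("w7c.npz"))
f=lambda x,y:onz(c7,350+x/7,140+y/7,.09)[:2]-C
for a,b in [((183,335),(312,248)),((510,525),(372,620))]:
    A_,B_=f(*a),f(*b);print(np.linalg.norm(A_),np.linalg.norm(B_),np.arctan2(A_[1],A_[0]),np.arctan2(B_[1],B_[0]),np.linalg.norm(A_-B_))
crop(np.load("w7.npy"),370,50,440,180,4,"pics/p7.png");crop(np.load("w6.npy"),420,100,540,190,5,"pics/p6.png")
```

```text
0.01922508405310563 0.019612561458179318 -0.10173647257996726 -0.8910625368914129 0.014937247169119124
0.02008973180758244 0.020191999954055226 3.126265540847557 2.2733725503498436 0.016662321682576826
```

View pics/p7.png

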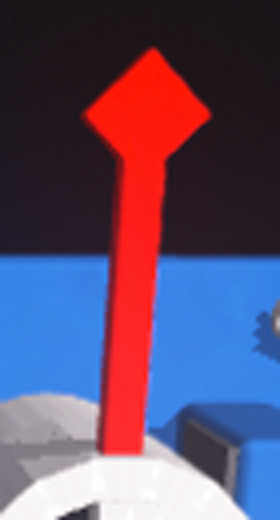

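View pics/p6.png

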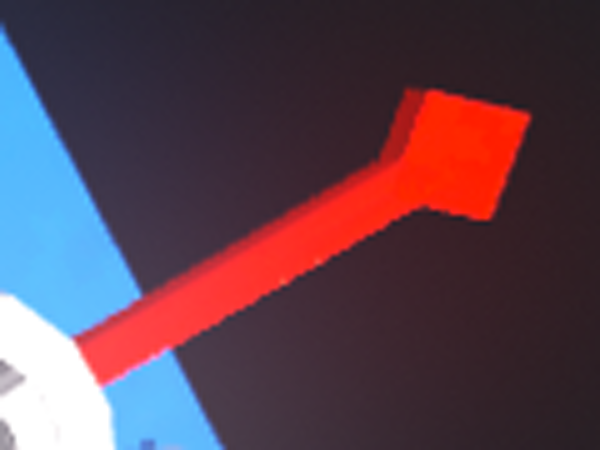

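Run:
```python
from port import *
C=np.array([.5417,-.2097])
c6=dict(np.load("w6c.npz"));c7=dict(np.load("w7c.npz"))
a=lambda x,y:(370+x/4,50+y/4); b=lambda x,y:(420+x/5,100+y/5)
T=[tri(c7,a(*p),c6,b(*q)) for p,q in [((153,46),(530,114)),((84,117),(427,90)),((212,117),(490,221))]]
for t,e in T: print(t.round(4),e.round(4),np.linalg.norm(t[:2]-C),np.arctan2(*(t[:2]-C)[::-1]))
z=np.mean([t[2] for t,_ in T]);print(z)
for c,g,L in ((c7,a,[((106,415),(125,170)),((146,415),(165,165))]),(c6,b,[((90,355),(400,168)),((105,384),(418,208))])):
  ls=[(onz(c,*g(*p),z)[:2],onz(c,*g(*q),z)[:2]) for p,q in L]
  m0=(ls[0][0]+ls[1][0])/2;m1=(ls[0][1]+ls[1][1])/2;d=(m1-m0)/np.linalg.norm(m1-m0);n=np.array([-d[1],d[0]])
  print("yaw",np.arctan2(d[1],d[0]),"offset",n@(C-m0))
```

```text
[ 0.5834 -0.2916  0.0881] 0.0001 0.09187723767507855 -1.099851747036556
[ 0.5878 -0.2775  0.0889] 0.0002 0.08199074665933195 -0.9733715064927903
[ 0.5699 -0.2866  0.0896] 0.0002 0.08189290498516467 -1.2186063737399195
0.08886074865132616
yaw -1.1036027696555133 offset -0.0002709788360406369
yaw -1.0975222459355654 offset 0.00027433250424112337
```

Run:
```python
from h import *
st()
plan(np.array([.5424,-.2100,.150]),-.40,n=6)
```

```text
t 6.8 p [ 0.5948 -0.1829  0.1579] yawx -1.1009 z [ 3.e-04  4.e-04 -1.e+00] F [-0.05 -1.2  -1.53] M [-0.001 -0.027 -0.033] w 0.0246 j [-0.433  0.782  1.037  1.697 -0.745  1.109 -1.84 ]
[0.0001, 0.0098, 0.0013] [-0.02, 0.01, -6.69]
[-0.0011, 0.0098, 0.0013] [0.0, 0.0, -6.69]
[-0.0022, 0.0096, 0.0013] [0.0, 0.0, -6.69]
[-0.0033, 0.0093, 0.0013] [0.0, 0.0, -6.69]
[-0.0044, 0.0088, 0.0013] [0.0, 0.0, -6.69]
[-0.0054, 0.0082, 0.0013] [0.0, 0.0, -6.69]
n 6 tilt [-0.02  0.01 -0.  ] dyaw 40.2
```

Emit:
{"api": "carry_out", "payload": {
  "xyz": [
    [0.0001,0.0098,0.001],
    [-0.0011,0.0098,0.001],
    [-0.0022,0.0096,0.001],
    [-0.0033,0.0093,0.002],
    [-0.0044,0.0088,0.002]
  ],
  "delta_rot": [
    [0,0,-6.7],
    [0,0,-6.7],
    [0,0,-6.7],
    [0,0,-6.7],
    [0,0,-6.7]
  ],
  "grip": [0.015,0.015,0.015,0.015,0.015]
}}

```text
t: 7.22
position: [0.5507, -0.2058, 0.1509]
orientation: [-0.0, 0.968, -0.253, 0.0]
wrist_force: [-0.2, 1.1, -1.3]
gripper_width: 0.0245
```

Emit:
{"api": "carry_out", "payload": {
  "xyz": [
    [-0.0054,0.0082,0.001],
    [0,0,0],
    [0,0,0],
    [0,0,0],
    [0,0,0]
  ],
  "delta_rot": [
    [0,0,-6.7],
    [0,0,0],
    [0,0,0],
    [0,0,0],
    [0,0,0]
  ],
  "grip": [0.015,0.015,0.015,0.015,0.015]
}}

```text
t: 7.63
position: [0.5432, -0.2096, 0.1498]
orientation: [0.0, 0.98, -0.199, 0.0]
wrist_force: [-0.8, -0.3, -1.9]
gripper_width: 0.0243
```

Run:
```python
from h import *
st(); c=calibration("wrist"); im=read_camera("wrist"); im2=read_camera("scene"); st()
cv2.imwrite("pics/w8.png",np.hstack([cv2.resize(im[100:330,200:430],None,fx=1.7,fy=1.7),cv2.resize(im2[130:230,205:305],(391,391),interpolation=cv2.INTER_CUBIC)])[:,:,::-1])
plan(np.array([.5424,-.2100,.131]),-.40,n=2)
```

```text
t 7.63 p [ 0.5432 -0.2096  0.1498] yawx -0.4011 z [ 3.e-04 -1.e-04 -1.e+00] F [-0.82 -0.34 -1.87] M [-0.012  0.002  0.022] w 0.0243 j [-0.327  0.645  0.884  1.808 -0.595  0.978 -1.164]
t 7.73 p [ 0.5429 -0.2097  0.1497] yawx -0.4004 z [-0.e+00 -3.e-04 -1.e+00] F [-0.25 -0.42 -1.49] M [-0.039  0.026 -0.04 ] w 0.0247 j [-0.327  0.645  0.884  1.808 -0.595  0.978 -1.163]
[-0.0002, 0.0002, 0.0093] [0.02, -0.0, -0.01]
[-0.0002, 0.0002, 0.0093] [0.0, 0.0, -0.01]
n 2 tilt [ 0.02 -0.   -0.  ] dyaw 0.0
```

View pics/w8.png

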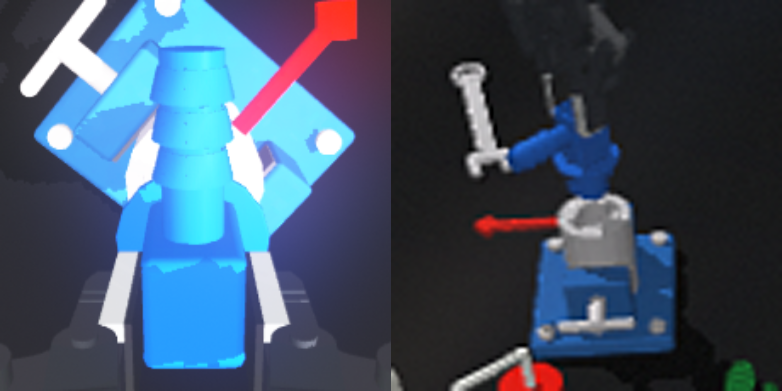

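Run:
```python
from h import *
c=calibration("scene"); im=read_camera("scene")
np.save("s8.npy",im)
cv2.imwrite("pics/s8.png",cv2.resize(im[145:205,215:290],None,fx=10,fy=10,interpolation=cv2.INTER_CUBIC)[:,:,::-1])
for z in (.090,.112,.143,.146,.191): print(z,(proj(c,[.5417,-.2097,z])-[215,145])*10)
```

```text
0.09 [419.36332306 387.28294793]
0.112 [410.65627451 329.49258614]
0.143 [397.98254622 245.37460537]
0.146 [396.73005434 237.061575  ]
0.191 [377.36413745 108.52624681]
```

View pics/s8.png

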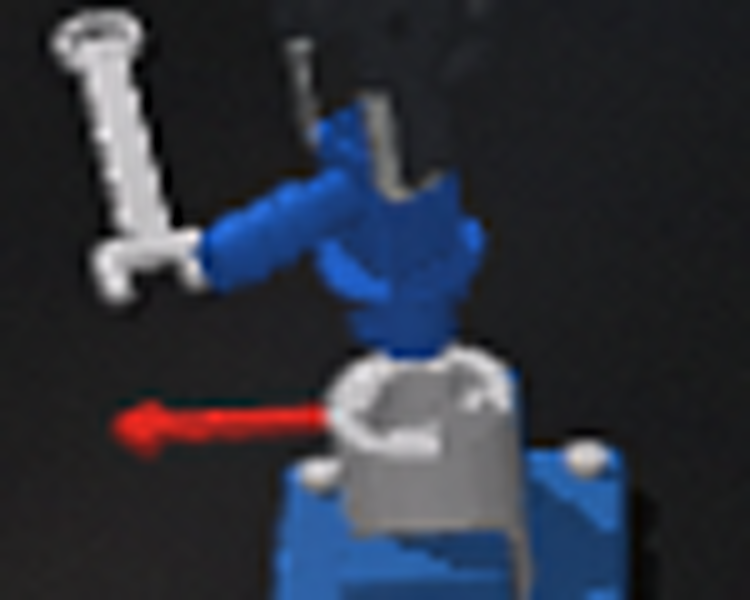

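The two views agree to about 1 mm, so I'll descend gently toward the ledges.

Emit:
{"api": "carry_out", "payload": {
  "xyz": [
    [-0.0002,0.0003,0.009],
    [-0.0002,0.0003,0.009],
    [0,0,0.004],
    [0,0,0.003],
    [0,0,0]
  ],
  "delta_rot": [
    [0,0,0],
    [0,0,0],
    [0,0,0],
    [0,0,0],
    [0,0,0]
  ],
  "grip": [0.015,0.015,0.015,0.015,0.015]
}}

```text
t: 8.2
position: [0.5416, -0.2102, 0.1239]
orientation: [-0.0, 0.98, -0.199, -0.0]
wrist_force: [1.2, -0.1, -1.7]
gripper_width: 0.0242
```

Emit:
{"api": "carry_out", "payload": {
  "xyz": [
    [0,0,0.002],
    [0,0,0.002],
    [0,0,0.001],
    [0,0,0],
    [0,0,0]
  ],
  "delta_rot": [
    [0,0,0],
    [0,0,0],
    [0,0,0],
    [0,0,0],
    [0,0,0]
  ],
  "grip": [0.015,0.015,0.015,0.015,0.015]
}}

```text
t: 8.62
position: [0.5418, -0.2105, 0.1198]
orientation: [-0.0, 0.98, -0.199, 0.0]
wrist_force: [1.0, 0.1, -2.0]
gripper_width: 0.0243
```

Run:
```python
from h import *
st()
```

```text
t 8.62 p [ 0.5418 -0.2105  0.1198] yawx -0.4 z [ 1.e-04  1.e-04 -1.e+00] F [ 0.98  0.12 -1.99] M [ 0.053 -0.179  0.003] w 0.0243 j [-0.301  0.681  0.848  1.829 -0.632  0.926 -1.134]
```

Emit:
{"api": "carry_out", "payload": {
  "xyz": [
    [0,0,0.001],
    [0,0,0.001],
    [0,0,0],
    [0,0,0]
  ],
  "delta_rot": [
    [0,0,0],
    [0,0,0],
    [0,0,0],
    [0,0,0]
  ],
  "grip": [0.015,0.015,0.015,0.015]
}}

```text
t: 8.95
position: [0.5418, -0.2105, 0.1178]
orientation: [0.0, 0.98, -0.199, 0.0]
wrist_force: [0.5, -0.6, -1.9]
gripper_width: 0.0243
```

Run:
```python
from h import *
st()
```

```text
t 8.95 p [ 0.5418 -0.2105  0.1178] yawx -0.4001 z [ 1.e-04 -1.e-04 -1.e+00] F [ 0.5  -0.6  -1.87] M [-0.02  -0.2   -0.007] w 0.0243 j [-0.299  0.684  0.846  1.83  -0.635  0.922 -1.132]
```

Emit:
{"api": "carry_out", "payload": {
  "xyz": [
    [0.0003,-0.0005,0.001],
    [0,0,0.001],
    [0,0,0.001],
    [0,0,0],
    [0,0,0]
  ],
  "delta_rot": [
    [0,0,0],
    [0,0,0],
    [0,0,0],
    [0,0,0],
    [0,0,0]
  ],
  "grip": [0.015,0.015,0.015,0.015,0.015]
}}

```text
t: 9.37
position: [0.5422, -0.2102, 0.1147]
orientation: [0.0, 0.98, -0.199, -0.0]
wrist_force: [0.9, -0.5, -2.5]
gripper_width: 0.0249
```

Run:
```python
from h import *
st()
```

```text
t 9.37 p [ 0.5422 -0.2102  0.1147] yawx -0.4001 z [-2.e-04 -0.e+00 -1.e+00] F [ 0.87 -0.49 -2.47] M [-0.018 -0.132 -0.014] w 0.0249 j [-0.297  0.688  0.842  1.831 -0.639  0.918 -1.13 ]
```

Emit:
{"api": "carry_out", "payload": {
  "xyz": [
    [0,0,0.0015],
    [0,0,0.0015],
    [0,0,0.0015],
    [0,0,0],
    [0,0,0]
  ],
  "delta_rot": [
    [0,0,0],
    [0,0,0],
    [0,0,0],
    [0,0,0],
    [0,0,0]
  ],
  "grip": [0.015,0.015,0.015,0.015,0.015]
}}

```text
t: 9.78
position: [0.5422, -0.2102, 0.1102]
orientation: [0.0, 0.98, -0.199, -0.0]
wrist_force: [0.5, -0.5, -1.6]
gripper_width: 0.0244
```

Run:
```python
from h import *
st()
```

```text
t 9.78 p [ 0.5422 -0.2102  0.1102] yawx -0.4001 z [-1.e-04 -1.e-04 -1.e+00] F [ 0.49 -0.46 -1.63] M [-0.079 -0.096  0.041] w 0.0244 j [-0.293  0.694  0.837  1.834 -0.645  0.91  -1.126]
```

Emit:
{"api": "carry_out", "payload": {
  "xyz": [
    [0,0,0.0015],
    [0,0,0.0015],
    [0,0,0.0015],
    [0,0,0],
    [0,0,0]
  ],
  "delta_rot": [
    [0,0,0],
    [0,0,0],
    [0,0,0],
    [0,0,0],
    [0,0,0]
  ],
  "grip": [0.015,0.015,0.015,0.015,0.015]
}}

```text
t: 10.2
position: [0.5422, -0.2102, 0.1057]
orientation: [0.0, 0.98, -0.199, -0.0]
wrist_force: [0.3, -0.8, -1.3]
gripper_width: 0.0243
```

Emit:
{"api": "carry_out", "payload": {
  "xyz": [
    [0,0,0.001],
    [0,0,0],
    [0,0,0]
  ],
  "delta_rot": [
    [0,0,0],
    [0,0,0],
    [0,0,0]
  ],
  "grip": [0.015,0.015,0.015]
}}

```text
t: 10.45
position: [0.5423, -0.2102, 0.1048]
orientation: [0.0, 0.98, -0.199, 0.0]
wrist_force: [0.6, -0.4, -1.3]
gripper_width: 0.024
```

Run:
```python
from h import *
st()
```

```text
t 10.45 p [ 0.5423 -0.2102  0.1048] yawx -0.4 z [ 1.e-04 -0.e+00 -1.e+00] F [ 0.57 -0.44 -1.3 ] M [-0.11  -0.067  0.01 ] w 0.024 j [-0.288  0.701  0.83   1.837 -0.652  0.901 -1.121]
```

Emit:
{"api": "carry_out", "payload": {
  "xyz": [
    [0,0,0.001],
    [0,0,0],
    [0,0,0]
  ],
  "delta_rot": [
    [0,0,0],
    [0,0,0],
    [0,0,0]
  ],
  "grip": [0.015,0.015,0.015]
}}

```text
t: 10.7
position: [0.5424, -0.2102, 0.104]
orientation: [-0.0, 0.98, -0.199, 0.0]
wrist_force: [-0.9, 0.0, 1.3]
gripper_width: 0.0244
```

Emit:
{"api": "carry_out", "payload": {
  "xyz": [
    [0,0,0.001],
    [0,0,0],
    [0,0,0]
  ],
  "delta_rot": [
    [0,0,0],
    [0,0,0],
    [0,0,0]
  ],
  "grip": [0.015,0.015,0.015]
}}

```text
t: 10.95
position: [0.5424, -0.2102, 0.1031]
orientation: [-0.0, 0.98, -0.199, 0.0]
wrist_force: [-0.4, -0.1, 3.8]
gripper_width: 0.0245
```

Run:
```python
from h import *
st()
```

```text
t 10.95 p [ 0.5424 -0.2102  0.1031] yawx -0.4001 z [ 4.e-04  0.e+00 -1.e+00] F [-0.38 -0.11  3.84] M [ 0.096  0.173 -0.004] w 0.0245 j [-0.287  0.703  0.827  1.837 -0.654  0.898 -1.119]
```

The elbow went straight down into the gaps at yaw −0.40. Seal contact is at TCP z ≈ 0.105 and resists at about 3 N/mm, as specified. Next I'll turn clockwise in small steps and watch the force and moment.

Emit:
{"api": "carry_out", "payload": {
  "xyz": [
    [0,0.0001,0],
    [0,0,0],
    [0,0,0],
    [0,0,0],
    [0,0,0]
  ],
  "delta_rot": [
    [0,0,2],
    [0,0,2],
    [0,0,2],
    [0,0,2],
    [0,0,0]
  ],
  "grip": [0.015,0.015,0.015,0.015,0.015]
}}

```text
t: 11.37
position: [0.5427, -0.2104, 0.1031]
orientation: [0.0, 0.964, -0.267, 0.0]
wrist_force: [0.3, -0.0, 4.5]
gripper_width: 0.0247
```

Run:
```python
from h import *
st()
```

```text
t 11.37 p [ 0.5427 -0.2104  0.1031] yawx -0.5407 z [ 8.e-04 -4.e-04 -1.e+00] F [ 0.32 -0.02  4.51] M [ 0.108 -0.059  0.006] w 0.0247 j [-0.307  0.719  0.862  1.838 -0.685  0.911 -1.235]
```

Emit:
{"api": "carry_out", "payload": {
  "xyz": [
    [-0.0002,0.0001,0],
    [0,0,0],
    [0,0,0],
    [0,0,0],
    [0,0,0]
  ],
  "delta_rot": [
    [0,0,2],
    [0,0,2],
    [0,0,2],
    [0,0,2],
    [0,0,0]
  ],
  "grip": [0.015,0.015,0.015,0.015,0.015]
}}

```text
t: 11.78
position: [0.5426, -0.2105, 0.1031]
orientation: [0.0, 0.943, -0.333, 0.001]
wrist_force: [0.6, 0.3, 4.1]
gripper_width: 0.0242
```

Run:
```python
from h import *
st()
```

```text
t 11.78 p [ 0.5426 -0.2105  0.1031] yawx -0.6793 z [ 1.1e-03 -7.0e-04 -1.0e+00] F [0.61 0.27 4.14] M [ 0.012 -0.295 -0.004] w 0.0242 j [-0.326  0.735  0.895  1.839 -0.714  0.924 -1.349]
```

Emit:
{"api": "carry_out", "payload": {
  "xyz": [
    [-0.0003,0,0],
    [0,0,0],
    [0,0,0],
    [0,0,0],
    [0,0,0]
  ],
  "delta_rot": [
    [0,0,2],
    [0,0,2],
    [0,0,2],
    [0,0,2],
    [0,0,0]
  ],
  "grip": [0.015,0.015,0.015,0.015,0.015]
}}

```text
t: 12.2
position: [0.5423, -0.2104, 0.103]
orientation: [0.0, 0.917, -0.398, 0.001]
wrist_force: [0.2, -0.4, 4.6]
gripper_width: 0.0246
```

Run:
```python
from h import *
st()
```

```text
t 12.2 p [ 0.5423 -0.2104  0.103 ] yawx -0.8184 z [ 9.e-04 -8.e-04 -1.e+00] F [ 0.23 -0.39  4.59] M [-0.111 -0.301  0.   ] w 0.0246 j [-0.344  0.752  0.928  1.841 -0.743  0.939 -1.464]
```

Emit:
{"api": "carry_out", "payload": {
  "xyz": [
    [0,0,-0.0005],
    [0,0,-0.0004],
    [0,0,0],
    [0,0,0],
    [0,0,0]
  ],
  "delta_rot": [
    [0,0,0],
    [0,0,2],
    [0,0,2],
    [0,0,0],
    [0,0,0]
  ],
  "grip": [0.015,0.015,0.015,0.015,0.015]
}}

```text
t: 12.62
position: [0.5419, -0.2102, 0.1037]
orientation: [0.0, 0.903, -0.429, 0.0]
wrist_force: [2.5, -0.4, 1.0]
gripper_width: 0.0248
```

Run:
```python
from h import *
st()
```

```text
t 12.62 p [ 0.5419 -0.2102  0.1037] yawx -0.8866 z [ 2.e-04 -4.e-04 -1.e+00] F [ 2.51 -0.42  1.02] M [-0.261 -0.409 -0.   ] w 0.0248 j [-0.353  0.759  0.944  1.842 -0.756  0.948 -1.521]
```

Emit:
{"api": "carry_out", "payload": {
  "xyz": [
    [0.0003,0,0],
    [0,0,0],
    [0,0,0],
    [0,0,0],
    [0,0,0]
  ],
  "delta_rot": [
    [0,0,2],
    [0,0,2],
    [0,0,0],
    [0,0,0],
    [0,0,0]
  ],
  "grip": [0.015,0.015,0.015,0.015,0.015]
}}

```text
t: 13.03
position: [0.5418, -0.2103, 0.1036]
orientation: [0.0, 0.888, -0.46, -0.0]
wrist_force: [0.6, -0.4, 1.7]
gripper_width: 0.0246
```

Run:
```python
from h import *
st()
```

```text
t 13.03 p [ 0.5418 -0.2103  0.1036] yawx -0.9569 z [-2.e-04  1.e-04 -1.e+00] F [ 0.56 -0.38  1.71] M [-0.195 -0.229 -0.025] w 0.0246 j [-0.361  0.768  0.96   1.842 -0.771  0.957 -1.58 ]
```

Emit:
{"api": "carry_out", "payload": {
  "xyz": [
    [0.0003,0,0],
    [0,0,0],
    [0,0,0],
    [0,0,0],
    [0,0,0]
  ],
  "delta_rot": [
    [0,0,2],
    [0,0,2],
    [0,0,2],
    [0,0,0],
    [0,0,0]
  ],
  "grip": [0.015,0.015,0.015,0.015,0.015]
}}

```text
t: 13.45
position: [0.5417, -0.2103, 0.1034]
orientation: [0.0, 0.862, -0.506, -0.0]
wrist_force: [0.6, -1.1, -1.5]
gripper_width: 0.0246
```

Run:
```python
from h import *
st();c=calibration("wrist"); im=read_camera("wrist"); np.save("w9.npy",im);np.savez("w9c.npz",**c)
cv2.imwrite("pics/w9.png",cv2.resize(im[0:330,150:480],None,fx=1.8,fy=1.8)[:,:,::-1]);st()
```

```text
t 13.45 p [ 0.5417 -0.2103  0.1034] yawx -1.0616 z [-9.e-04  3.e-04 -1.e+00] F [ 0.6  -1.08 -1.52] M [-0.195 -0.092 -0.015] w 0.0246 j [-0.373  0.783  0.984  1.842 -0.792  0.97  -1.667]
t 13.5 p [ 0.5417 -0.2104  0.1034] yawx -1.0617 z [-8.e-04  3.e-04 -1.e+00] F [ 0.56 -0.47 -1.53] M [-0.241 -0.091 -0.038] w 0.0249 j [-0.373  0.783  0.983  1.842 -0.792  0.969 -1.667]
```

View pics/w9.png

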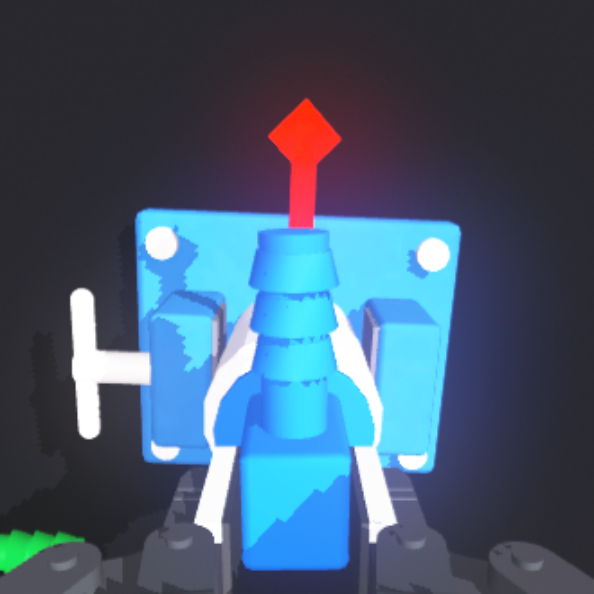

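The upward seal force on the gripper has vanished (Fz went from +1.7 to −1.5, which is just the elbow's weight), so the ledges are now carrying the seal load and drawing the elbow down. The picture shows the barb tip at (293,232) close to the pointer tip at (306,98), with about 2° left to turn.

Emit:
{"api": "carry_out", "payload": {
  "xyz": [
    [0.0002,0,0.0002],
    [0,0,0.0001],
    [0,0,0],
    [0,0,0],
    [0,0,0]
  ],
  "delta_rot": [
    [0,0,1.2],
    [0,0,1.1],
    [0,0,0],
    [0,0,0],
    [0,0,0]
  ],
  "grip": [0.015,0.015,0.015,0.015,0.015]
}}

```text
t: 13.92
position: [0.5417, -0.2105, 0.1032]
orientation: [0.0, 0.852, -0.524, -0.0]
wrist_force: [-0.7, -0.4, -0.9]
gripper_width: 0.0245
```

Run:
```python
from h import *
st();c=calibration("wrist"); im=read_camera("wrist"); np.save("w10.npy",im);np.savez("w10c.npz",**c)
crop(im,240,40,390,330,2.05,"pics/w10.png");st()
hsv=cv2.cvtColor(im,cv2.COLOR_RGB2HSV)
red=cv2.inRange(hsv,(0,150,60),(8,255,255));red[130:]=0;red[:,:270]=0;red[:,360:]=0
for r in range(60,130,8):
    x=np.where(red[r])[0]
    if len(x): print(r,x.min(),x.max(),(x.min()+x.max())/2)
```

```text
t 13.92 p [ 0.5417 -0.2105  0.1032] yawx -1.1033 z [-9.e-04  4.e-04 -1.e+00] F [-0.68 -0.4  -0.86] M [-0.043  0.34  -0.072] w 0.0245 j [-0.377  0.789  0.992  1.842 -0.801  0.974 -1.702]
t 13.97 p [ 0.5418 -0.2106  0.1032] yawx -1.1033 z [-8.e-04  4.e-04 -1.e+00] F [-0.48 -0.57 -0.65] M [-0.066  0.353  0.032] w 0.0244 j [-0.377  0.789  0.992  1.842 -0.801  0.974 -1.702]
60 307 317 312.0
68 300 324 312.0
76 293 331 312.0
84 300 324 312.0
92 307 318 312.5
```

View pics/w10.png

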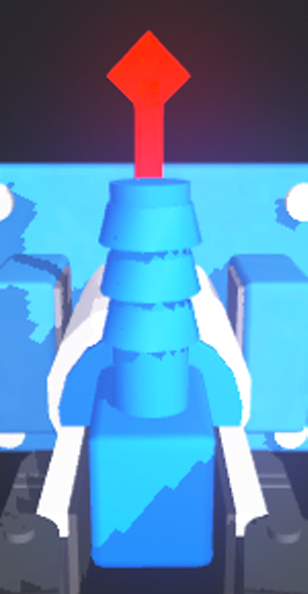

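The pointer at column 312 and the barb tip at about 313 line up to within roughly 0.01 rad. The elbow's origin is about 64.4 mm up, inside the 61 to 65.5 mm range. Now I'll let go.

Emit:
{"api": "carry_out", "payload": {
  "xyz": [
    [0,0,0],
    [0,0,0],
    [0,0,0],
    [0,0,0],
    [0,0,0]
  ],
  "delta_rot": [
    [0,0,0],
    [0,0,0],
    [0,0,0],
    [0,0,0],
    [0,0,0]
  ],
  "grip": [0.026,0.028,0.032,0.04,0.05],
  "force": 20
}}

```text
t: 14.38
position: [0.5425, -0.2108, 0.1036]
orientation: [-0.0, 0.852, -0.524, 0.0]
wrist_force: [0.4, 0.2, -0.1]
gripper_width: 0.0492
```

Emit:
{"api": "carry_out", "payload": {
  "xyz": [
    [0,0,0],
    [0,0,0],
    [0,0,0]
  ],
  "delta_rot": [
    [0,0,0],
    [0,0,0],
    [0,0,0]
  ],
  "grip": [0.055,0.06,0.06]
}}

```text
t: 14.63
position: [0.5423, -0.2107, 0.1034]
orientation: [-0.0, 0.852, -0.524, 0.0]
wrist_force: [0.5, -0.0, 0.5]
gripper_width: 0.06
```

Run:
```python
from h import *
st();c=calibration("wrist"); im=read_camera("wrist"); np.save("w11.npy",im);np.savez("w11c.npz",**c)
cv2.imwrite("pics/w11.png",cv2.resize(im[0:330,150:480],None,fx=1.8,fy=1.8)[:,:,::-1]);st()
```

```text
t 14.63 p [ 0.5423 -0.2107  0.1034] yawx -1.1034 z [ 1.e-04 -1.e-04 -1.e+00] F [ 0.49 -0.04  0.52] M [-0.007 -0.027  0.013] w 0.06 j [-0.377  0.788  0.993  1.841 -0.801  0.974 -1.702]
t 14.68 p [ 0.5422 -0.2107  0.1034] yawx -1.1034 z [ 1.e-04 -0.e+00 -1.e+00] F [ 0.11  0.06 -0.1 ] M [-0.013 -0.008 -0.003] w 0.0602 j [-0.377  0.788  0.993  1.841 -0.801  0.974 -1.702]
```

View pics/w11.png

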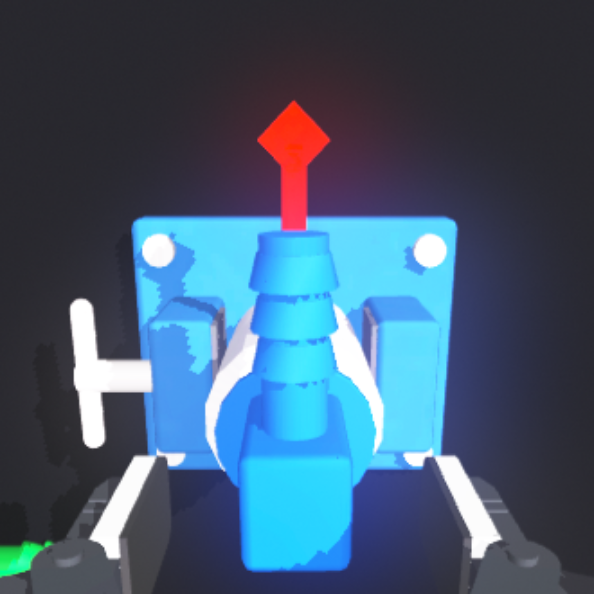

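Released. The elbow stayed put, with the barb tip at (293,235) and the pointer tip at (293,101) in the crop. I'll retreat straight up and check.

Emit:
{"api": "carry_out", "payload": {
  "xyz": [
    [0,0,-0.01],
    [0,0,-0.025],
    [0,0,-0.03],
    [0,0,-0.02],
    [0,0,0]
  ],
  "delta_rot": [
    [0,0,0],
    [0,0,0],
    [0,0,0],
    [0,0,0],
    [0,0,0]
  ],
  "grip": [0.06,0.06,0.06,0.06,0.06]
}}

```text
t: 15.1
position: [0.5443, -0.2126, 0.1932]
orientation: [-0.001, 0.851, -0.524, 0.003]
wrist_force: [0.3, -0.3, -0.4]
gripper_width: 0.0601
```

Emit:
{"api": "carry_out", "payload": {
  "xyz": [
    [0,0,0],
    [0,0,0],
    [0,0,0],
    [0,0,0],
    [0,0,0]
  ],
  "delta_rot": [
    [0,0,0],
    [0,0,0],
    [0,0,0],
    [0,0,0],
    [0,0,0]
  ],
  "grip": [0.06,0.06,0.06,0.06,0.06]
}}

```text
t: 15.52
position: [0.5418, -0.2105, 0.1877]
orientation: [0.0, 0.852, -0.524, -0.001]
wrist_force: [0.5, -0.1, -0.2]
gripper_width: 0.0602
```

Run:
```python
from h import *
st();c=calibration("wrist"); im=read_camera("wrist"); np.save("w12.npy",im);np.savez("w12c.npz",**c)
crop(im,230,70,400,280,2.8,"pics/w12.png");cv2.imwrite("pics/s12.png",read_camera("scene")[:,:,::-1])
```

```text
t 15.52 p [ 0.5418 -0.2105  0.1877] yawx -1.1036 z [-1.3e-03  3.0e-04 -1.0e+00] F [ 0.46 -0.07 -0.16] M [-0.011  0.038 -0.032] w 0.0602 j [-0.443  0.694  1.102  1.783 -0.689  1.112 -1.777]
```

View pics/w12.png

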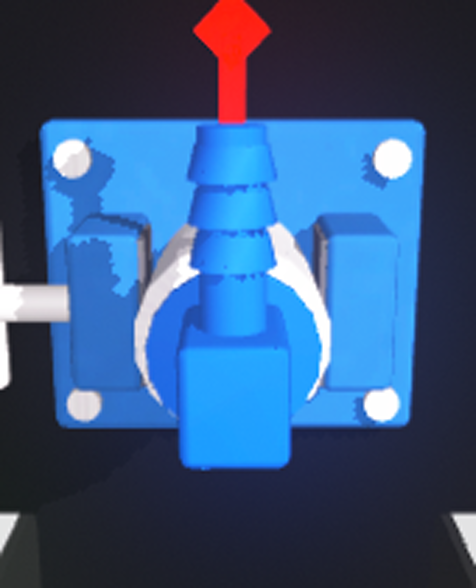

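View pics/s12.png

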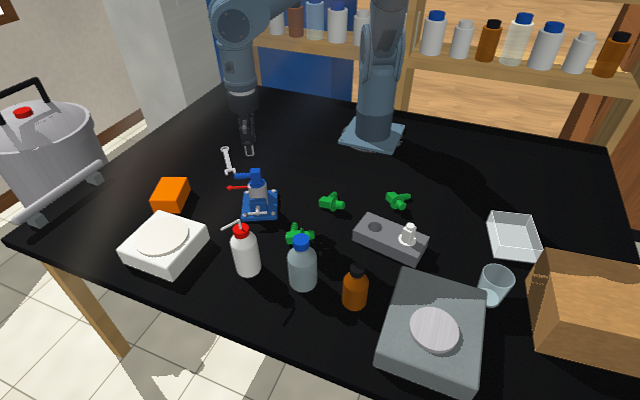

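Run:
```python
from h import *
c=dict(np.load("w12c.npz")); g=lambda x,y,z:onz(c,230+x/2.8,70+y/2.8,z)
o=.0645
zt=o+.080; P=[g(x,y,zt) for x,y in [(182,340),(290,340),(290,466),(178,466)]];C=sum(P)/4
print("top ctr",C,[np.linalg.norm(P[i]-P[i-1]).round(4) for i in range(4)])
t=g(231,124,o+.0725);b=g(233.5,335,o+.0725);print("barb yaw",np.arctan2(*(t-b)[1::-1]),np.arctan2(*(t-C)[1::-1]),"len",np.linalg.norm((t-C)[:2]))
s=g(231.5,60,.0885);e=g(231.5,118,.0885);print("ptr yaw",np.arctan2(*(s-e)[1::-1]), np.arctan2(*(s[:2]-[.5417,-.2097])[::-1]))
```

```text
top ctr [ 0.54113749 -0.21053272  0.1445    ] [np.float64(0.0301), np.float64(0.0238), np.float64(0.0301), np.float64(0.0257)]
barb yaw -1.0914801416591369 -1.0886932979949533 len 0.06104014396914799
ptr yaw -1.1034846523123898 -1.1036090537188863
```

The barb's yaw is about −1.09 and the pointer's is −1.10. The elbow's axis sits within 1 mm of the port's axis, the plug is still in the rack, and nothing else has moved. I'm handing in.

Run:
```python
from h import *
st();print(job_done())
```

```text
t 15.62 p [ 0.542  -0.2106  0.188 ] yawx -1.1035 z [-8.e-04  1.e-04 -1.e+00] F [-0.11  0.   -0.61] M [-0.004 -0.004  0.006] w 0.0598 j [-0.443  0.693  1.103  1.783 -0.689  1.112 -1.777]
the job is handed in; nothing more can be done
None
```

I screwed the blue elbow into the port until its barb lined up with the red pointer, let go, backed the arm off and handed the job in at 15.6 s.

- **Entry:** Lowered at yaw −0.40, the elbow sank straight through the gaps with no search needed, because the gaps showed in the wrist view. It met the seal at about 3 N/mm, as specified.
- **Turning:** I turned it about 40° clockwise with about 5 N or less of vertical force. The twisting moment never rose clearly above the noise. I recognised the seal's load on the ledges because the upward force on the gripper vanished.
- **Final check:** From above, the barb is at yaw about −1.09 and the pointer at −1.10. The elbow's axis is about 1 mm from the port's, and its origin is about 64.5 mm up, inside the 61 to 65.5 mm range. The gripper touches nothing, the plug is still in the rack and the other things look unmoved.
- **Disagreements:** The scene and side cameras placed the port 4 to 5 mm from where the wrist camera did. I used the wrist value because two wrist views, 1 rad apart in yaw, agreed within 0.5 mm. The pointer's top measured 88.5 mm high against the 84 mm listed. The gaps looked wider in the pictures than described.

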